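# Pack the finished handpieces and the parts cup into the foam tray

### The job

Pack the foam tray: lay each of the three finished handpieces (green handle with brass tip) flat in the foam seat of its own length, between the side posts and end stops, and nest the loose tapered cup fully home and straight in the smaller cup in the tray, with no more than a light push. Leave the bare green handle and the straight-sided cup where they are on the mat.

Things in the scene. Friction and masses are not known exactly. Their poses are not given: they have to be found in the camera images.
- short_piece: Finished handpiece, the short one, 85 mm long over all: a flat-sided pale green handle (14 mm wide, 12 mm high, 51 mm long) with a white band, then a thin brass shaft ending in a round brass foot 13 mm across. Loose, lying on the work mat, about 40 g, weight mostly in the handle. Origin: middle of the overall length, on the underside; own x axis runs along it from handle to brass tip, so the handle spans x = -42.5 to +8.5 mm; z up.
- medium_piece: Finished handpiece, the medium one, 115 mm long over all: a flat-sided pale green handle (14 mm wide, 12 mm high, 69 mm long) with a white band, then a thin brass shaft ending in a round brass foot 13 mm across. Loose, lying on the work mat, about 40 g, weight mostly in the handle. Origin: middle of the overall length, on the underside; own x axis runs along it from handle to brass tip, so the handle spans x = -57.5 to +11.5 mm; z up.
- long_piece: Finished handpiece, the long one, 145 mm long over all: a flat-sided pale green handle (14 mm wide, 12 mm high, 87 mm long) with a white band, then a thin brass shaft ending in a round brass foot 13 mm across. Loose, lying on the work mat, about 40 g, weight mostly in the handle. Origin: middle of the overall length, on the underside; own x axis runs along it from handle to brass tip, so the handle spans x = -72.5 to +14.5 mm; z up.
- seat_short: White-foam seat with dark grey plate, fixed in the tray for the 85 mm piece: 194x46 mm, 10 mm thick, top level with the tray rim. Piece lies along x, either way round. End stops 105 mm apart inside; side posts in pairs, x = +/-33.5 mm (7 mm long, 26 mm gap), sides open between; all rise 12 mm above the plate. Origin: centre of the plate's underside, z up. Tray places are 64 mm apart.
- seat_medium: White-foam seat with dark grey plate, fixed in the tray for the 115 mm piece: 194x46 mm, 10 mm thick, top level with the tray rim. Piece lies along x, either way round. End stops 135 mm apart inside; side posts in pairs, x = +/-48.5 mm (7 mm long, 26 mm gap), sides open between; all rise 12 mm above the plate. Origin: centre of the plate's underside, z up. Tray places are 64 mm apart.
- seat_long: White-foam seat with dark grey plate, fixed in the tray for the 145 mm piece: 194x46 mm, 10 mm thick, top level with the tray rim. Piece lies along x, either way round. End stops 165 mm apart inside; side posts in pairs, x = +/-63.5 mm (7 mm long, 26 mm gap), sides open between; all rise 12 mm above the plate. Origin: centre of the plate's underside, z up. Tray places are 64 mm apart.
- taper_cup: Loose tapered aluminium parts cup, 44 mm high, about 60 g, standing open end up on the mat: foot 34 mm across, widening to 49 mm at 30 mm height, then an upright rim band 58 mm across and 14 mm high; wall 2.5 mm. Origin: centre of the underside, z up along its axis.
- nest_cup: Smaller tapered aluminium cup fixed in the foam tray, open end up, 36 mm high, 34 mm across at the foot and 52 mm at the rim, wall 2.5 mm, empty. A push of about 5 N is enough. The loose tapered cup nests in it about 21 mm deep; its underside is then 13.5 to 15.5 mm above the origin of this one. Origin: centre of the underside, z up.
- bare_handle: Look-alike that does not belong: an unfinished bare green handle, 95 mm x 14 mm x 12 mm with a white band, without any brass shaft. Loose on the mat. Origin: centre of the underside, x along its length.
- straight_cup: Look-alike that does not belong: an aluminium cup with straight, untapered sides, 56 mm across and 44 mm high, standing loose on the mat. Origin: centre of the underside, z up.
Not all that is in view belongs to the job. What is shaped like the medium_piece but purple is not meant.

How it is judged:
At the end, for the whole second after the job is handed in: Each handpiece at rest and flat in the seat of its length: centre within 13 mm, along it within 0.2 rad (either way round), at most 3.5 mm above its plate; the tapered cup at rest in the nest cup: upright within 0.09 rad, axes within 6 mm, underside at most 17.5 mm above the nest cup's (horizontal distance between short_piece and seat_short below 0.013 m and angle between the x axis of short_piece and the x axis of seat_short, either way round below 0.2 rad and z of short_piece in the frame of seat_short below 0.0135 m and angle between each of short_piece, medium_piece, long_piece's own z axis and vertical below 0.08 rad and linear speed of each of short_piece, medium_piece, long_piece, taper_cup below 0.02 m/s and horizontal distance between medium_piece and seat_medium below 0.013 m and angle between the x axis of medium_piece and the x axis of seat_medium, either way round below 0.2 rad and z of medium_piece in the frame of seat_medium below 0.0135 m and horizontal distance between long_piece and seat_long below 0.013 m and angle between the x axis of long_piece and the x axis of seat_long, either way round below 0.2 rad and z of long_piece in the frame of seat_long below 0.0135 m and horizontal distance between taper_cup and nest_cup below 0.006 m and z of taper_cup in the frame of nest_cup below 0.0175 m and angle between taper_cup's own z axis and vertical below 0.09 rad); the robot touches nothing.
It fails at once if the bare handle is shifted or knocked over (more than 20 mm, or tipped) (distance of bare_handle from where it was at the start of the episode above 0.02 m or angle between bare_handle's own z axis and vertical above 0.4 rad).
It fails at once if the straight cup is shifted or knocked over (more than 20 mm, or tipped) (distance of straight_cup from where it was at the start of the episode above 0.02 m or angle between straight_cup's own z axis and vertical above 0.4 rad).
It fails at once if the tapered cup is rammed into the smaller one (more than 60 N) (contact force between taper_cup and nest_cup above 60 N).
It also fails if it takes over 115 s, if anything falls off the work surface, if the arm or the gripper's body presses on something with over 40 N, if the wrist force passes 120 N, or if a joint passes its speed limit or range.

### The arm

A 6-joint arm with a two-finger parallel gripper is mounted at the origin on the work surface. World frame = base frame: x ahead of the robot, y to its left, z up, the work surface at z = 0. Lengths are in m, angles in rad, forces in N, time in s.
With the tool pointing down it reaches from about 0.375 to 0.925 m from the base axis. Payload 5.7 kg.
Tool frame: the origin (TCP) lies at the very end of the fingers, on their centre line; the grasp point (between the pads) lies 19 mm behind it; z points along the fingers, y is the line along which they close (so a half turn about z gives the same grasp; the last joint's range is limited). The gripper opens to 88 mm and grips with 3 to 60 N. Pads are 20 mm wide; open, the fingers measure 115 mm over their backs; the gripper's body (75 mm by 178 mm) begins 61 mm behind the grasp point.
Start: joints at [-1.226, 0.359, 1.51, -0, 1.272, -0.115], TCP at [0.266, -0.538, 0.191] pointing down, gripper open.
Joint ranges: [-2.97, 2.97], [-1.01, 2.36], [0.21, 2.38], [-0.96, 4.11], [0.2, 2.71], [-2.98, 2.98]. Speed limits (rad/s): [2.39, 2.39, 3.14, 3.14, 3.14, 3.14].

### API

Orientations are given as [roll, pitch, yaw] about the fixed x, y, z axes, in that order (R = Rz(yaw) Ry(pitch) Rx(roll)).
In Python, from workcell import * gives the robot as it stands.
- The arm moves only by the tool step_arm, never from a script. Its argument "increments" is a list of rows, each a list of 7 numbers: the shift along the tool's x, y, z normalised to -1 to 1, where 1 is 0.02 m, then the turn, a rotation vector about the tool's x, y, z normalised to -1 to 1, where 1 is 6 degrees, then the opening, from -1 (shut) to 1 (fully open), so that 0 is half open. In form: [[x, y, z, wx, wy, wz, grip], ...]. A call has 1 to 5 rows; each row shifts and turns the commanded pose from where the row before left it, along the tool's axes as they then stand; what a row does not reach is not made up. A row lasts 1/8 s, in which the tool goes at most 62.5 mm and 10.7 degrees, less where a joint would pass 70% of its speed; a pose out of reach is approached as far as the arm can. A call with a number of a shift or a turn outside -1 to 1 is refused whole. A call with a gripper value outside its range is refused whole. The fingers move at their own pace and stop on an object; "newtons" is the grip in N (left out, the last holds). Time passes only in rows, so rows that do not move let the fingers close. It gives the time, the measured TCP pose, the force, the opening and the grip force at its end, in the units of the state.
- read_state(): the state, without advancing time (a new reading comes with each control period).
- snapshot(name): name is "scene" or "top" or "wrist"; returns a dict with "pixels" (400x640x3 uint8, red, green, blue), "mtx" (3x3 intrinsics, pixels), "rvec" (rotation vector, rad) and "tvec" (3), from world to camera coordinates, as OpenCV has them; the wrist camera has in their place "T_tool_cam" (4x4, takes a point from camera to tool coordinates, whose origin is the TCP and whose axes are the flange's). Camera axes: x right, y down, z forward; pixel columns grow to the right and rows downward; lengths in m; the calibration is good to about 2 mm. The wrist camera is an equidistant fisheye: a pixel r from the principal point sees the ray r / f radians off the axis. A picture is of the moment at which its call begins: read the wrist's pose just before it. There is no depth.
- finish_job(): hands the job in; it is judged then, once.
The state is a dict: "clock": time; "joint_positions": joint angles; "dq": joint speeds; "joint_efforts": joint torques, N m; "eef_pos": TCP position; "tool_rot": TCP orientation; "contact_force": force on the tool from outside, world axes, zero at the start; "moment": the same for the moment, N m; "grip_width": finger opening in m; "grip_force": force on a finger pad.
Only numpy, scipy, OpenCV 4.12 (cv2) and the standard library are available. Lean on these libraries where they do the work, as an engineer would, in place of code of your own. Each camera call takes 0.05 s, during which the arm holds its last target. There are 200 camera calls.

## Working session

There is one attempt and no reset: what is moved stays moved. The work goes in short steps, Python scripts to look and compute and a tool call to move; the robot and the scene stay as the last step left them, time stands still between calls to the robot, and variables do not carry over. Pictures are saved under pics/ and viewed, at most 14 in all, crops included, and the job is handed in when it is done.

Besides the shell and the picture viewer there is one more tool, called after "Call:" by a JSON object that holds its "op" and its "data", one argument or row to a line. step_arm: Moves the arm, as the interface text tells. Scaled input: -1 to 1 covers 0.02 m each way for a shift and 6 degrees each way for a turn. Its arguments: {"type":"object","properties":{"increments":{"type":"array","items":{"type":"array","items":{"type":"number"}}},"newtons":{"type":"number"}},"required":["increments"]}

```bash
mkdir -p pics
python3 - <<'E'
from workcell import *
import cv2
s=read_state();print({k:s[k] for k in('clock','eef_pos','tool_rot','grip_width','joint_positions')})
for n in('top','scene'):
    d=snapshot(n);cv2.imwrite(f'pics/{n}0.png',d['pixels'][:,:,::-1]);print(d['mtx'],d['rvec'],d['tvec'])
E
```

```text
{'clock': 0.0, 'eef_pos': array([ 0.26602597, -0.53697457,  0.18992915]), 'tool_rot': array([-3.13979048e+00, -2.14257488e-04,  4.59880457e-01]), 'grip_width': 0.08761974763544174, 'joint_positions': array([-1.22605654e+00,  3.59487579e-01,  1.51140847e+00,  6.06074570e-06,
        1.27251146e+00, -1.15142650e-01])}
[[404.92863713   0.         327.33044118]
 [  0.         404.92863713 195.73428512]
 [  0.           0.           1.        ]] [ 2.09180617 -2.14107075  0.18877837] [-0.04360263  0.60775387  0.87020936]
[[414.94452045   0.         318.2246008 ]
 [  0.         414.94452045 200.78641896]
 [  0.           0.           1.        ]] [ 1.49831862  2.22941812 -0.75541485] [ 0.27941982 -0.41610754  1.41010647]
```

View pics/top0.png

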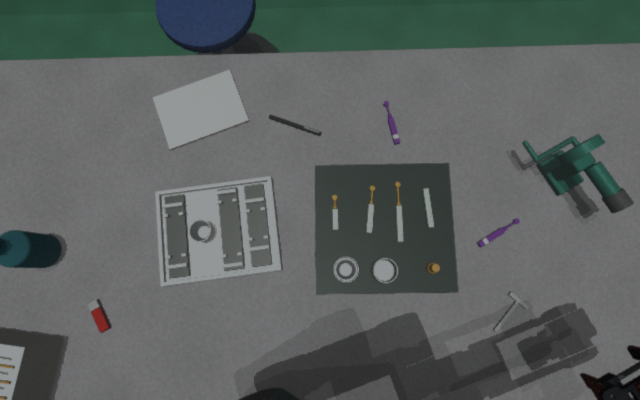

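View pics/scene0.png

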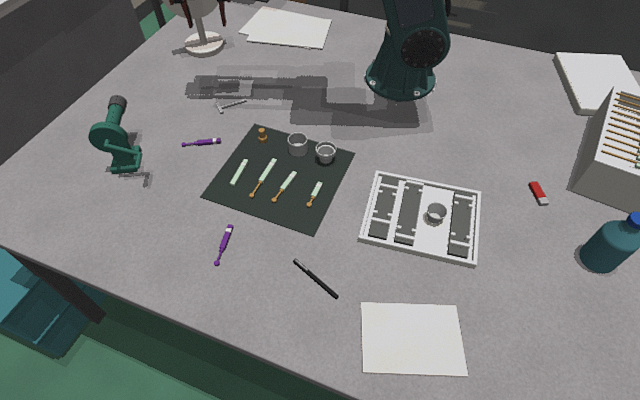

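Top view: green and brass pieces at about (335,212) short, (371,210) medium and (400,212) long. The bare handle is at (428,208) with no brass. Purple look-alikes are at (391,122) and (498,232). Cups are at (346,269), which looks tapered, and (385,270), which looks straight. Seats are at (176,235), (231,230) and (258,222), with the nest cup at (203,231). Next is a close crop to check these choices.

```bash
cat > h.py <<'E'
from workcell import *
import cv2,numpy as np
def cam(n):
    d=snapshot(n);return d
def ray(d,uv,z):
    R=cv2.Rodrigues(np.array(d['rvec'],float))[0];t=np.array(d['tvec'],float).ravel()
    c=-R.T@t;v=R.T@np.linalg.inv(d['mtx'])@np.array([uv[0],uv[1],1.]);return c+v*(z-c[2])/v[2]
def proj(d,p): return cv2.projectPoints(np.array(p,float).reshape(-1,3),d['rvec'],d['tvec'],d['mtx'],None)[0].reshape(-1,2)
E
python3 - <<'E'
from h import *
d=cam('top');im=d['pixels'][:,:,::-1].copy();s=cam('scene')['pixels'][:,:,::-1]
a=cv2.resize(im[170:300,150:290],None,fx=4,fy=4,interpolation=cv2.INTER_CUBIC)
b=cv2.resize(im[170:300,315:455],None,fx=4,fy=4,interpolation=cv2.INTER_CUBIC)
cv2.imwrite('pics/a.png',cv2.convertScaleAbs(a,alpha=1.2));cv2.imwrite('pics/b.png',cv2.convertScaleAbs(b,alpha=1.6))
c=cv2.resize(s[120:270,200:500],None,fx=2.6,fy=2.6,interpolation=cv2.INTER_CUBIC);cv2.imwrite('pics/c.png',cv2.convertScaleAbs(c,alpha=1.2))
R=cv2.Rodrigues(d['rvec'])[0];print('cam',-R.T@d['tvec'].ravel())
for uv in[(335,212),(371,210),(400,212),(428,208),(346,269),(385,270),(203,231),(176,235)]:print(uv,ray(d,uv,0.01).round(3))
E
```

```text
cam [ 0.43159246 -0.06657988  0.96841383]
(335, 212) [ 0.576 -0.075  0.01 ]
(371, 210) [ 0.578 -0.161  0.01 ]
(400, 212) [ 0.572 -0.23   0.01 ]
(428, 208) [ 0.58  -0.297  0.01 ]
(346, 269) [ 0.441 -0.097  0.01 ]
(385, 270) [ 0.437 -0.187  0.01 ]
(203, 231) [0.538 0.241 0.01 ]
(176, 235) [0.529 0.305 0.01 ]
```

View pics/a.png

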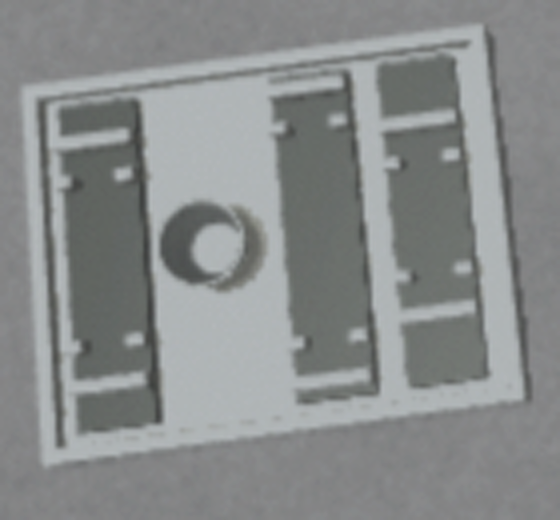

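View pics/b.png

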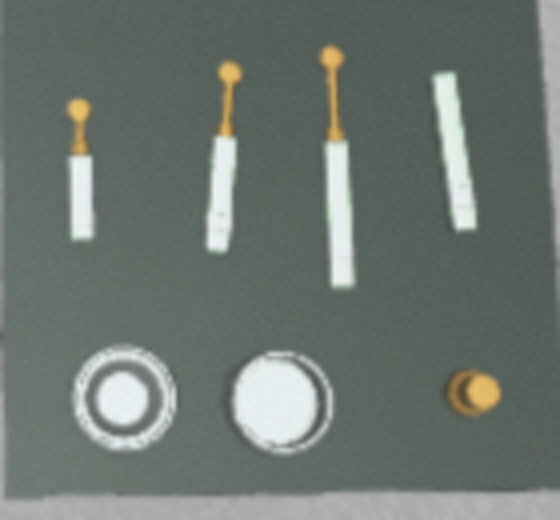

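View pics/c.png

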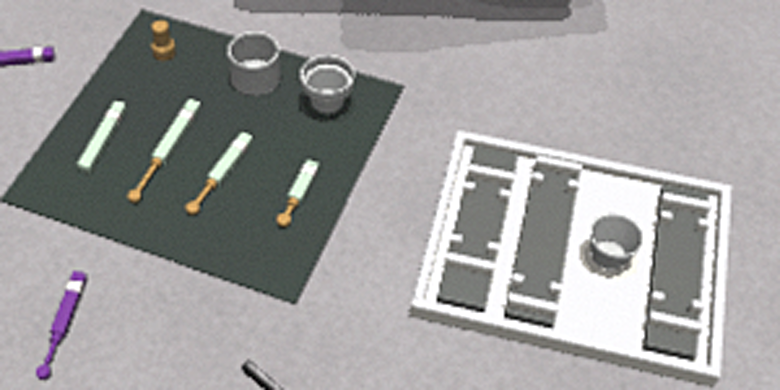

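The crops settle the choices. Top view, tray: the left seat (end stops 61 px apart) is medium, the middle seat (74 px) is long and the right seat (48 px) is short, with the nest cup between medium and long. On the mat, left to right, are short, medium, long and the bare handle. The left cup, with a double ring at about (346,269), is tapered; the right one, about (385,270), is straight. The small brass knob at about (434,268) and the purple pieces are not part of the job.

Run:
```python
from h import *
T=cam('top');S=cam('scene')
def P(d):
    R=cv2.Rodrigues(d['rvec'])[0];return d['mtx']@np.c_[R,d['tvec'].ravel()]
def tri(a,b):
    X=cv2.triangulatePoints(P(T),P(S),np.array(a,float).reshape(2,1),np.array(b,float).reshape(2,1));return (X[:3]/X[3]).ravel()
# tray outer corners: white mask, convex hull quad
def quad(d,roi,thr):
    x0,y0,x1,y1=roi;im=d['pixels'][y0:y1,x0:x1].astype(int);m=(im.min(2)>thr).astype(np.uint8)*255
    m=cv2.morphologyEx(m,cv2.MORPH_CLOSE,np.ones((3,3)))
    c=max(cv2.findContours(m,0,1)[0],key=cv2.contourArea);h=cv2.convexHull(c)
    q=cv2.approxPolyDP(h,0.06*cv2.arcLength(h,True)*0.6,True).reshape(-1,2)+[x0,y0];return q
qt=quad(T,(145,165,292,295),135);qs=quad(S,(350,160,495,275),150);print('qt',qt.tolist(),'qs',qs.tolist())
for q in qt:
    b=min(qs,key=lambda s:np.linalg.norm(ray(S,s,.02)-ray(T,q,.02)));X=tri(q,b);print(q,b,X.round(4))
# pieces
hsv=cv2.cvtColor(T['pixels'],cv2.COLOR_RGB2HSV);im=T['pixels'].astype(int)
roi=np.zeros(hsv.shape[:2],np.uint8);roi[168:292,318:452]=1
g=((im.min(2)>130)*roi).astype(np.uint8);br=((hsv[...,0]<25)&(hsv[...,1]>90)&(hsv[...,2]>90)).astype(np.uint8)*roi
for nm,m,z in(('green/white',g,.013),('brass',br,.008)):
    for c in cv2.findContours(m,0,1)[0]:
        if cv2.contourArea(c)<6:continue
        r=cv2.minAreaRect(c);box=cv2.boxPoints(r);W=np.array([ray(T,p,z)[:2] for p in box]);e1=W[1]-W[0];e2=W[2]-W[1]
        L=max((e1,e2),key=np.linalg.norm);print(nm,np.round(r[0],1),'ctr',W.mean(0).round(4),'sz',np.linalg.norm(e1).round(3),np.linalg.norm(e2).round(3),'ang',np.degrees(np.arctan2(L[1],L[0])).round(1))
```

```text
qt [[269, 176], [279, 269], [161, 285], [156, 192]] qs [[494, 160], [494, 274], [350, 274], [352, 160]]
[269 176] [350 274] [ 0.701   0.0888 -0.1034]
[279 269] [352 160] [0.4575 0.0197 0.0643]
[161 285] [494 160] [0.4132 0.3069 0.1275]
[156 192] [494 274] [ 0.636   0.3851 -0.0082]
green/white [345.  269.5] ctr [ 0.4399 -0.0945] sz 0.023 0.025 ang 178.1
green/white [383. 270.] ctr [ 0.4369 -0.1824] sz 0.042 0.046 ang 177.0
green/white [335.  218.5] ctr [ 0.5597 -0.0743] sz 0.01 0.045 ang 178.5
green/white [399.4 223. ] ctr [ 0.5456 -0.2263] sz 0.01 0.081 ang 179.5
green/white [369.6 218. ] ctr [ 0.559  -0.1565] sz 0.063 0.01 ang -6.1
green/white [428.3 207.5] ctr [ 0.581 -0.297] sz 0.011 0.09 ang -176.0
brass [435.5 267.5] ctr [ 0.4399 -0.3052] sz 0.016 0.021 ang 175.8
brass [334. 201.] ctr [ 0.6028 -0.073 ] sz 0.01 0.029 ang 178.5
brass [372.  194.5] ctr [ 0.6165 -0.1651] sz 0.01 0.042 ang 177.5
brass [397.5 193. ] ctr [ 0.6188 -0.2267] sz 0.012 0.054 ang 176.8
```

Run:
```python
from h import *
T=cam('top');S=cam('scene')
def P(d):
    R=cv2.Rodrigues(d['rvec'])[0];return d['mtx']@np.c_[R,d['tvec'].ravel()]
def tri(a,b):
    X=cv2.triangulatePoints(P(T),P(S),np.array(a,float).reshape(2,1),np.array(b,float).reshape(2,1));return (X[:3]/X[3]).ravel()
for n,a,b in[('c1',(281.3,270),(377.7,170.8)),('c2',(161.3,285.8),(481,191.5)),('c4',(155.8,192),(476,262)),('c3',(271.3,176.8),(358.5,236)),('nest rim',(200.8,230.8),(437.3,212.3)),('short posts',(257,223.75),(385,202.7)),('long posts',(229.6,227.8),(410,208.3)),('med posts',(174.9,235.1),(462.5,218))]:
    X=tri(a,b);print(n,X.round(4),'reproj',(proj(T,X)[0]-a).round(1))
    for z in(.025,.037):print('   top ray at',z,ray(T,a,z)[:2].round(4))
# seat axis from long posts
p=[np.array([280,127]),np.array([338,121]),np.array([298,342]),np.array([358,335])]
w=[ray(T,q/4+[150,170],.035)[:2] for q in p];a=(w[0]+w[1]-w[2]-w[3])/2;print('axis',np.degrees(np.arctan2(a[1],a[0])),np.linalg.norm(a))
```

```text
c1 [0.4416 0.0546 0.0145] reproj [-0.6  0.2]
   top ray at 0.025 [0.4419 0.052 ]
   top ray at 0.037 [0.4417 0.0505]
c2 [0.4123 0.3293 0.0187] reproj [ 0.1 -0. ]
   top ray at 0.025 [0.4124 0.327 ]
   top ray at 0.037 [0.4126 0.322 ]
c4 [0.6322 0.3516 0.025 ] reproj [ 0.4 -0.1]
   top ray at 0.025 [0.632  0.3524]
   top ray at 0.037 [0.6294 0.3471]
c3 [0.6638 0.0766 0.0193] reproj [ 0.1 -0. ]
   top ray at 0.025 [0.6624 0.0759]
   top ray at 0.037 [0.6594 0.0741]
nest rim [0.5353 0.2371 0.0359] reproj [ 0.1 -0. ]
   top ray at 0.025 [0.5364 0.2409]
   top ray at 0.037 [0.5351 0.237 ]
short posts [0.5496 0.108  0.0286] reproj [ 0.2 -0.1]
   top ray at 0.025 [0.5499 0.1091]
   top ray at 0.037 [0.5484 0.1069]
long posts [0.5419 0.1718 0.0275] reproj [ 0.4 -0.1]
   top ray at 0.025 [0.5419 0.1734]
   top ray at 0.037 [0.5405 0.1703]
med posts [0.527  0.2982 0.0331] reproj [ 0. -0.]
   top ray at 0.025 [0.5278 0.3015]
   top ray at 0.037 [0.5265 0.2968]
axis 6.386223424202468 0.1259500545623661
```

Plan: short piece first, then medium, long and the cup. Tray rim and plate top are at about z = 0.018, post tops at about 0.030. Seats (x, y): short (0.549, 0.108), long (0.541, 0.172), medium (0.527, 0.299), axis 6.6°. The seat spacings match the 64 mm given.

Call:
{"op": "step_arm", "data": {
  "increments": [
    [0, 0, 0.5, 0, 0, 0.88, 1],
    [0, 0, 0.5, 0, 0, 0.88, 1],
    [0, 0, 0.5, 0, 0, 0.88, 1],
    [0, 0, 0.5, 0, 0, 0.88, 1],
    [0, 0, 0.5, 0, 0, 0.88, 1]
  ]
}}

```text
clock: 1.02
eef_pos: [0.2663, -0.5377, 0.1404]
tool_rot: [-3.142, 0.0, -0.004]
contact_force: [-1.0, -0.2, -0.4]
grip_width: 0.0877
grip_force: 0.0
```

Call:
{"op": "step_arm", "data": {
  "increments": [
    [0.6, -0.93, 0, 0, 0, 0, 1],
    [0.6, -0.93, 0, 0, 0, 0, 1],
    [0.6, -0.93, 0, 0, 0, 0, 1],
    [0.6, -0.93, 0, 0, 0, 0, 1],
    [0.6, -0.93, 0, 0, 0, 0, 1]
  ]
}}

```text
clock: 1.65
eef_pos: [0.3274, -0.4432, 0.141]
tool_rot: [3.141, -0.0, -0.0]
contact_force: [-1.4, 0.6, -0.1]
grip_width: 0.0872
grip_force: 0.0
```

Call:
{"op": "step_arm", "data": {
  "increments": [
    [0.6, -0.93, 0, 0, 0, 0, 1],
    [0.6, -0.93, 0, 0, 0, 0, 1],
    [0.6, -0.93, 0, 0, 0, 0, 1],
    [0.6, -0.93, 0, 0, 0, 0, 1],
    [0.6, -0.93, 0, 0, 0, 0, 1]
  ]
}}

```text
clock: 2.28
eef_pos: [0.3871, -0.3505, 0.1407]
tool_rot: [-3.142, -0.0, -0.001]
contact_force: [0.7, -0.4, -0.0]
grip_width: 0.0878
grip_force: 0.0
```

Call:
{"op": "step_arm", "data": {
  "increments": [
    [0.6, -0.93, 0, 0, 0, 0, 1],
    [0.6, -0.93, 0, 0, 0, 0, 1],
    [0.6, -0.93, 0, 0, 0, 0, 1],
    [0.6, -0.93, 0, 0, 0, 0, 1],
    [0.6, -0.93, 0, 0, 0, 0, 1]
  ]
}}

```text
clock: 2.9
eef_pos: [0.4471, -0.2575, 0.1407]
tool_rot: [-3.142, 0.0, -0.001]
contact_force: [0.1, 0.2, 0.3]
grip_width: 0.0879
grip_force: 0.0
```

Call:
{"op": "step_arm", "data": {
  "increments": [
    [0.6, -0.93, 0, 0, 0, 0, 1],
    [0.6, -0.93, 0, 0, 0, 0, 1],
    [0.6, -0.93, 0, 0, 0, 0, 1],
    [0.6, -0.93, 0, 0, 0, 0, 1],
    [0.6, -0.93, 0, 0, 0, 0, 1]
  ]
}}

```text
clock: 3.52
eef_pos: [0.5071, -0.1645, 0.1407]
tool_rot: [-3.142, 0.0, -0.001]
contact_force: [0.3, -0.1, 0.7]
grip_width: 0.0878
grip_force: 0.0
```

Call:
{"op": "step_arm", "data": {
  "increments": [
    [0.6, -0.93, 0, 0, 0, 0, 0],
    [0.6, -0.93, 0, 0, 0, 0, 0],
    [0.6, -0.93, 0, 0, 0, 0, 0],
    [0.6, -0.93, 0, 0, 0, 0, 0],
    [0, 0, 0, 0, 0, 0, 0]
  ]
}}

```text
clock: 4.15
eef_pos: [0.5552, -0.0899, 0.1407]
tool_rot: [-3.141, -0.0, 0.001]
contact_force: [-0.3, -0.4, -0.6]
grip_width: 0.0443
grip_force: 0.0
```

```bash
cat >> h.py <<'E'
from scipy.spatial.transform import Rotation as Ro
def wrist():
    s=read_state();d=snapshot('wrist');T=np.eye(4);T[:3,:3]=Ro.from_euler('xyz',s['tool_rot']).as_matrix();T[:3,3]=s['eef_pos'];d['Twc']=T@d['T_tool_cam'];return d
def wray(d,uv,z):
    K=d['mtx'];x=(uv[0]-K[0,2])/K[0,0];y=(uv[1]-K[1,2])/K[1,1];r=np.hypot(x,y)+1e-9
    v=d['Twc'][:3,:3]@np.array([np.sin(r)*x/r,np.sin(r)*y/r,np.cos(r)]);c=d['Twc'][:3,3];return c+v*(z-c[2])/v[2]
E
python3 - <<'E'
from h import *
d=wrist();print(d['mtx'],d['Twc'][:3,3]);cv2.imwrite('pics/w1.png',d['pixels'][:,:,::-1])
im=d['pixels'].astype(int);hsv=cv2.cvtColor(d['pixels'],cv2.COLOR_RGB2HSV)
g=((im.min(2)>120)&(im[...,1]>=im[...,0])).astype(np.uint8);b=((hsv[...,0]<25)&(hsv[...,1]>90)&(hsv[...,2]>90)).astype(np.uint8)
for nm,m,z in(('g',g,.013),('b',b,.008)):
  for c in cv2.findContours(m,0,1)[0]:
    if cv2.contourArea(c)<40:continue
    r=cv2.minAreaRect(c);W=np.array([wray(d,p,z)[:2] for p in cv2.boxPoints(r)]);e1=W[1]-W[0];e2=W[2]-W[1];L=max((e1,e2),key=np.linalg.norm)
    if np.linalg.norm(L)<.2:print(nm,np.round(r[0]),W.mean(0).round(4),np.linalg.norm(e1).round(3),np.linalg.norm(e2).round(3),np.degrees(np.arctan2(L[1],L[0])).round(1))
E
```

```text
[[309.70691629   0.         318.14443172]
 [  0.         309.70691629 200.94926569]
 [  0.           0.           1.        ]] [ 0.62247961 -0.08983347  0.33419429]
g [324. 278.] [ 0.4477 -0.0963] 0.045 0.011 -90.1
g [122. 268.] [0.4471 0.1768] 0.042 0.011 -84.9
g [117. 239.] [0.4877 0.1744] 0.04 0.064 174.7
g [378. 209.] [ 0.532 -0.155] 0.011 0.012 -101.2
g [304. 174.] [ 0.5704 -0.075 ] 0.01 0.024 179.8
g [440. 195.] [ 0.5462 -0.2275] 0.086 0.015 -0.5
g [383. 175.] [ 0.5697 -0.1594] 0.046 0.012 -6.4
g [106. 179.] [0.5684 0.1776] 0.034 0.096 -172.7
g [495. 167.] [ 0.582  -0.2984] 0.094 0.015 4.1
g [444.   8.] [ 0.7614 -0.2288] 0.01 0.008 -79.9
b [222. 297.] [0.4115 0.0323] 0.009 0.074 173.5
b [414. 297.] [ 0.4127 -0.2126] 0.075 0.01 6.7
b [304. 144.] [ 0.6017 -0.0749] 0.013 0.033 179.9
b [390. 131.] [ 0.6163 -0.1658] 0.046 0.014 -2.3
b [444. 132.] [ 0.6183 -0.2291] 0.058 0.014 0.9
```

View pics/w1.png

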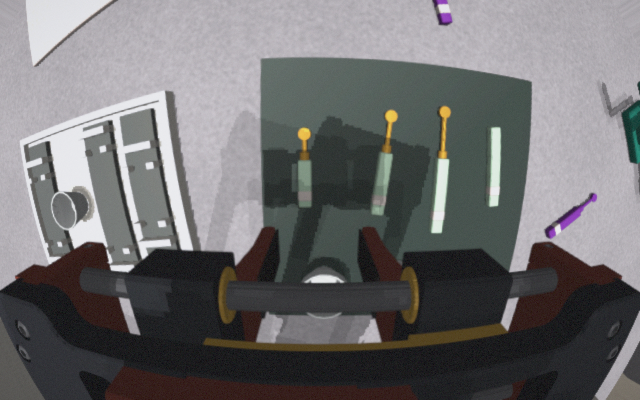

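The wrist view shows short at (304,165), medium at (385,165), long at (441,170) and the bare handle at (494,167). The nest cup is at (70,209). Brass and handle positions agree with the top view to within 3 mm.

Call:
{"op": "step_arm", "data": {
  "increments": [
    [0.35, -0.77, 0.8, 0, 0, 0, -0.2],
    [0, 0, 1, 0, 0, 0, -0.2],
    [0, 0, 1, 0, 0, 0, -0.2],
    [0, 0, 1, 0, 0, 0, -0.2],
    [0, 0, 1, 0, 0, 0, -0.2]
  ]
}}

```text
clock: 4.82
eef_pos: [0.561, -0.0757, 0.0431]
tool_rot: [-3.141, 0.001, -0.002]
contact_force: [0.6, -0.1, -0.5]
grip_width: 0.0354
grip_force: 0.0
```

Call:
{"op": "step_arm", "data": {
  "increments": [
    [0, 0, 1, 0, 0, 0, -0.2],
    [0, 0, 0.6, 0, 0, 0, -0.2],
    [0, 0, 0.3, 0, 0, 0, -0.2],
    [0, 0, 0, 0, 0, 0, -0.2]
  ]
}}

```text
clock: 5.32
eef_pos: [0.5615, -0.076, 0.0065]
tool_rot: [-3.141, 0.001, -0.001]
contact_force: [-0.4, -0.1, -0.1]
grip_width: 0.0351
grip_force: 0.0
```

Call:
{"op": "step_arm", "data": {
  "increments": [
    [0, 0, 0, 0, 0, 0, -1],
    [0, 0, 0, 0, 0, 0, -1],
    [0, 0, 0, 0, 0, 0, -1],
    [0, 0, 0, 0, 0, 0, -1]
  ],
  "newtons": 15
}}

```text
clock: 5.82
eef_pos: [0.5618, -0.0762, 0.007]
tool_rot: [3.142, -0.0, -0.001]
contact_force: [-0.1, 0.8, 0.9]
grip_width: 0.0006
grip_force: 0.0
```

Run:
```python
from h import *
d=wrist();s=cam('scene');a=cv2.resize(d['pixels'][90:330,200:480,::-1],(560,480));b=cv2.resize(s['pixels'][120:220,210:350,::-1],None,fx=4,fy=4,interpolation=cv2.INTER_CUBIC)
cv2.imwrite('pics/w2.png',cv2.convertScaleAbs(a,alpha=1.5));cv2.imwrite('pics/s2.png',b)
```

```text
(no output)
```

View pics/w2.png

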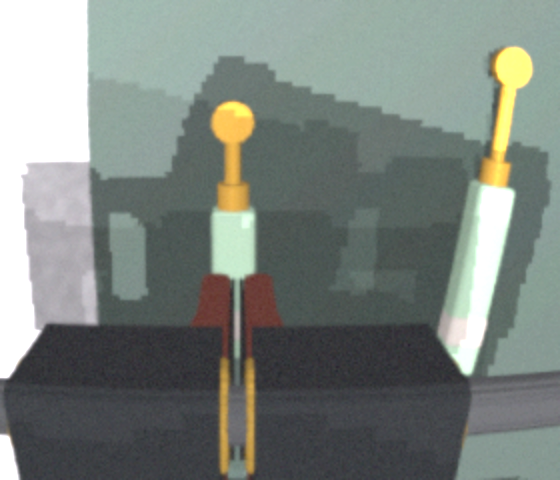

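View pics/s2.png

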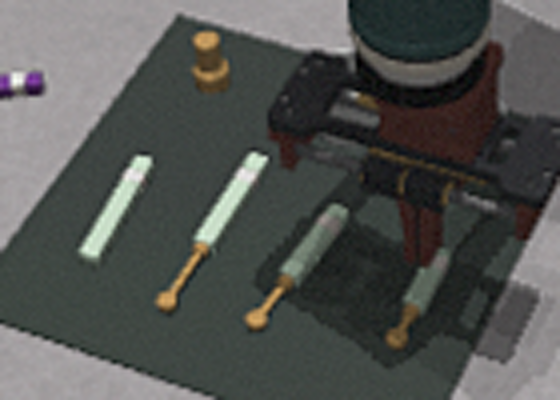

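The fingers closed to nothing. In the wrist crop the closed fingertips at (238,280) lie over the handle, which shows at (234,240), and the piece has not moved. I'll check the true fingertip height against the reported TCP.

Run:
```python
from h import *
d=wrist();s=read_state();print(s['eef_pos'],s['grip_width'],s['grip_force'],s['joint_positions'])
Ti=np.linalg.inv(d['Twc'])
def wp(p):
    q=Ti[:3,:3]@np.array(p)+Ti[:3,3];r=np.arctan2(np.hypot(q[0],q[1]),q[2]);k=d['mtx'];n=np.hypot(q[0],q[1]);return (k[0,2]+k[0,0]*r*q[0]/n,k[1,2]+k[1,1]*r*q[1]/n)
x,y,z=s['eef_pos']
for h in(0,.01,.02,.03,.04):u=wp((x+.01,y,z+h));print('front of tip +',h,np.round(u,1),'crop',np.round(((u[0]-200)*2,(u[1]-90)*2)))
S=cam('scene')
for p in((x,y,z),(x+.01,y,z),(x+.01,y,z+.02),(x+.01,y,z+.04)):u=proj(S,p)[0];print('scene',((u-[210,120])*4).round())
for p in((.541,-.0745,.013),(.5835,-.0745,.013),(.6125,-.0745,.008)):u=proj(S,p)[0];w=wp(p);print('piece',((u-[210,120])*4).round(),'wrist crop',np.round(((w[0]-200)*2,(w[1]-90)*2)))
```

```text
[ 0.56169919 -0.07614088  0.00680618] 0.0004155584261461207 0.0 [-2.56653246e-01  5.36884224e-01  1.75913131e+00  1.21456044e-04
  8.45551217e-01  1.31505211e+00]
front of tip + 0 [318.2 212.9] crop [236. 246.]
front of tip + 0.01 [318.2 217.4] crop [236. 255.]
front of tip + 0.02 [318.2 222.5] crop [236. 265.]
front of tip + 0.03 [318.2 228.1] crop [236. 276.]
front of tip + 0.04 [318.2 234.3] crop [236. 289.]
scene [426. 281.]
scene [421. 292.]
scene [420. 273.]
scene [420. 254.]
piece [440. 254.] wrist crop [231. 339.]
piece [416. 300.] wrist crop [231. 215.]
piece [399. 337.] wrist crop [231. 120.]
```

Both views put the visible fingertips 20 to 30 mm above the reported TCP. I'll open the fingers and go down in small steps, watching the force.

Call:
{"op": "step_arm", "data": {
  "increments": [
    [0, 0, 0, 0, 0, 0, -0.2],
    [0, 0, 0, 0, 0, 0, -0.2],
    [0, 0, 0.25, 0, 0, 0, -0.2],
    [0, 0, 0.15, 0, 0, 0, -0.2],
    [0, 0, 0, 0, 0, 0, -0.2]
  ]
}}

```text
clock: 6.65
eef_pos: [0.5613, -0.076, -0.0017]
tool_rot: [-3.141, 0.001, -0.001]
contact_force: [0.6, 0.8, -0.5]
grip_width: 0.035
grip_force: 0.0
```

Call:
{"op": "step_arm", "data": {
  "increments": [
    [0, 0, 0.2, 0, 0, 0, -0.2],
    [0, 0, 0.2, 0, 0, 0, -0.2],
    [0, 0, 0, 0, 0, 0, -0.2]
  ]
}}

```text
clock: 7.02
eef_pos: [0.5613, -0.076, -0.0097]
tool_rot: [-3.141, 0.001, -0.001]
contact_force: [0.2, 0.1, -0.3]
grip_width: 0.0351
grip_force: 0.0
```

Call:
{"op": "step_arm", "data": {
  "increments": [
    [0, 0, 0.15, 0, 0, 0, -0.2],
    [0, 0, 0, 0, 0, 0, -0.2]
  ]
}}

```text
clock: 7.28
eef_pos: [0.5615, -0.0761, -0.0124]
tool_rot: [-3.141, 0.0, -0.001]
contact_force: [0.4, 0.7, -0.4]
grip_width: 0.0351
grip_force: 0.0
```

Call:
{"op": "step_arm", "data": {
  "increments": [
    [0, 0, 0.15, 0, 0, 0, -0.2],
    [0, 0, 0, 0, 0, 0, -0.2]
  ]
}}

```text
clock: 7.52
eef_pos: [0.5615, -0.0761, -0.0155]
tool_rot: [-3.141, 0.0, -0.001]
contact_force: [-0.1, 1.1, -0.1]
grip_width: 0.0352
grip_force: 0.0
```

Call:
{"op": "step_arm", "data": {
  "increments": [
    [0, 0, 0.12, 0, 0, 0, -0.2],
    [0, 0, 0, 0, 0, 0, -0.2]
  ]
}}

```text
clock: 7.78
eef_pos: [0.5615, -0.0761, -0.0178]
tool_rot: [-3.141, 0.0, -0.001]
contact_force: [-0.7, -0.3, -0.0]
grip_width: 0.0352
grip_force: 0.0
```

Still free at z = -0.018. I'll go 2 mm at a time until the mat is felt, then back off.

Call:
{"op": "step_arm", "data": {
  "increments": [
    [0, 0, 0.1, 0, 0, 0, -0.2],
    [0, 0, 0, 0, 0, 0, -0.2]
  ]
}}

```text
clock: 8.02
eef_pos: [0.5615, -0.0761, -0.0198]
tool_rot: [-3.141, 0.0, -0.001]
contact_force: [0.2, 0.3, 0.3]
grip_width: 0.0348
grip_force: 0.0
```

Call:
{"op": "step_arm", "data": {
  "increments": [
    [0, 0, 0, 0, 0, 0, -1],
    [0, 0, 0, 0, 0, 0, -1],
    [0, 0, 0, 0, 0, 0, -1]
  ],
  "newtons": 15
}}

```text
clock: 8.4
eef_pos: [0.5617, -0.0761, -0.0196]
tool_rot: [-3.142, -0.0, -0.001]
contact_force: [0.2, 0.0, 0.0]
grip_width: 0.0135
grip_force: 15.0
```

Gripped at 13.5 mm, so the true tips sit about 25 mm above the reported TCP. Now lifting and carrying it to the short seat.

Call:
{"op": "step_arm", "data": {
  "increments": [
    [0, 0, -0.5, 0, 0, 0, -1],
    [0, 0, -1, 0, 0, 0, -1],
    [0, 0, -1, 0, 0, 0, -1],
    [0, 0, -1, 0, 0, 0, -1],
    [0, 0, 0, 0, 0, 0, -1]
  ]
}}

```text
clock: 9.02
eef_pos: [0.5633, -0.0765, 0.0523]
tool_rot: [3.141, -0.004, -0.001]
contact_force: [-0.1, 0.8, -0.2]
grip_width: 0.0134
grip_force: 15.0
```

Call:
{"op": "step_arm", "data": {
  "increments": [
    [-0.13, -0.91, 0, 0, 0, 0, -1],
    [-0.13, -0.91, 0, 0, 0, 0, -1],
    [-0.13, -0.91, 0, 0, 0, 0, -1],
    [-0.13, -0.91, 0, 0, 0, 0, -1],
    [-0.13, -0.91, 0, 0, 0, 0, -1]
  ]
}}

```text
clock: 9.65
eef_pos: [0.5484, 0.0164, 0.0502]
tool_rot: [-3.141, 0.0, -0.0]
contact_force: [0.2, 0.5, -0.3]
grip_width: 0.0137
grip_force: 15.0
```

Call:
{"op": "step_arm", "data": {
  "increments": [
    [-0.13, -0.91, 0, 0, 0, 0, -1],
    [-0.13, -0.91, 0, 0, 0, 0, -1],
    [-0.13, -0.91, 0, 0, 0, 0, -1],
    [-0.13, -0.91, 0, 0, 0, -0.55, -1],
    [-0.13, -0.91, 0, 0, 0, -0.55, -1]
  ]
}}

```text
clock: 10.28
eef_pos: [0.5347, 0.1069, 0.0504]
tool_rot: [-3.141, -0.0, 0.118]
contact_force: [0.6, -0.3, -1.0]
grip_width: 0.0138
grip_force: 15.0
```

Call:
{"op": "step_arm", "data": {
  "increments": [
    [0, 0, 0, 0, 0, 0, -1],
    [0, 0, 0, 0, 0, 0, -1]
  ]
}}

```text
clock: 10.52
eef_pos: [0.5349, 0.1056, 0.0504]
tool_rot: [3.141, -0.0, 0.114]
contact_force: [-0.2, -0.1, -0.6]
grip_width: 0.0138
grip_force: 15.0
```

Run:
```python
from h import *
d=wrist();s=read_state();print(s['eef_pos'],s['tool_rot'])
a=cv2.resize(d['pixels'][60:320,120:480,::-1],None,fx=2,fy=2);cv2.imwrite('pics/w3.png',cv2.convertScaleAbs(a,alpha=1.3))
```

```text
[0.53498706 0.10536654 0.05037157] [ 3.14143554e+00 -1.03973844e-04  1.13879965e-01]
```

View pics/w3.png

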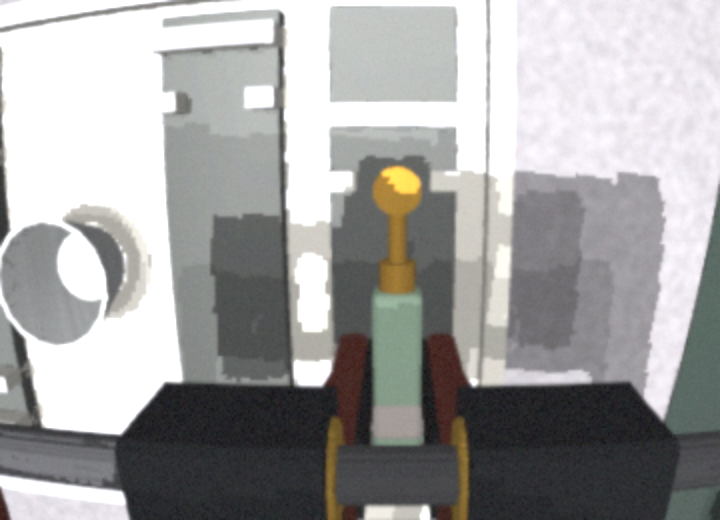

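The wrist crop shows the piece lined up along the seat, with its axis at u≈397 against a seat centre of about 393. Lowering.

Call:
{"op": "step_arm", "data": {
  "increments": [
    [0, -0.1, 1, 0, 0, 0, -1],
    [0, 0, 0.8, 0, 0, 0, -1],
    [0, 0, 0.4, 0, 0, 0, -1],
    [0, 0, 0, 0, 0, 0, -1]
  ]
}}

```text
clock: 11.08
eef_pos: [0.534, 0.1074, 0.0057]
tool_rot: [-3.141, 0.002, 0.114]
contact_force: [-0.1, 0.9, -1.1]
grip_width: 0.0132
grip_force: 15.0
```

Call:
{"op": "step_arm", "data": {
  "increments": [
    [0, 0, 0.15, 0, 0, 0, -1],
    [0, 0, 0, 0, 0, 0, -1]
  ]
}}

```text
clock: 11.32
eef_pos: [0.5348, 0.1077, 0.0036]
tool_rot: [-3.142, -0.0, 0.114]
contact_force: [-0.2, 0.1, -0.5]
grip_width: 0.0136
grip_force: 15.0
```

Call:
{"op": "step_arm", "data": {
  "increments": [
    [0, 0, 0.1, 0, 0, 0, -1],
    [0, 0, 0, 0, 0, 0, -1]
  ]
}}

```text
clock: 11.58
eef_pos: [0.5346, 0.1077, 0.0014]
tool_rot: [-3.141, -0.0, 0.114]
contact_force: [0.9, -0.4, -0.5]
grip_width: 0.0134
grip_force: 15.0
```

Call:
{"op": "step_arm", "data": {
  "increments": [
    [0, 0, 0.1, 0, 0, 0, -1],
    [0, 0, 0, 0, 0, 0, -1]
  ]
}}

```text
clock: 11.82
eef_pos: [0.5345, 0.1077, -0.0008]
tool_rot: [-3.141, 0.0, 0.114]
contact_force: [-0.5, -0.2, -0.1]
grip_width: 0.0133
grip_force: 15.0
```

Call:
{"op": "step_arm", "data": {
  "increments": [
    [0, 0, 0.08, 0, 0, 0, -1],
    [0, 0, 0, 0, 0, 0, -1]
  ]
}}

```text
clock: 12.08
eef_pos: [0.5347, 0.1077, -0.0017]
tool_rot: [-3.142, -0.0, 0.114]
contact_force: [-1.1, -0.5, 6.9]
grip_width: 0.0136
grip_force: 15.0
```

Contact at z = -0.0017, 6.9 N. Releasing and moving to the medium piece, with TCP target (0.562, -0.158) and yaw -0.113.

Call:
{"op": "step_arm", "data": {
  "increments": [
    [0, 0, 0, 0, 0, 0, -0.3],
    [0, 0, 0, 0, 0, 0, -0.3],
    [0, 0, -0.5, 0, 0, 0, -0.3],
    [0, 0, -1, 0, 0, 0, -0.3],
    [0, 0, -1, 0, 0, 0.55, -0.3]
  ]
}}

```text
clock: 12.7
eef_pos: [0.5346, 0.1077, 0.0487]
tool_rot: [-3.141, 0.0, 0.055]
contact_force: [0.7, 0.2, -0.2]
grip_width: 0.0307
grip_force: 0.0
```

Call:
{"op": "step_arm", "data": {
  "increments": [
    [0, 0, -1, 0, 0, 0.54, -0.2],
    [0, 0, 0, 0, 0, 0.54, -0.2],
    [0, 0, 0, 0, 0, 0.54, -0.2],
    [0, 0, 0, 0, 0, 0, -0.2]
  ]
}}

```text
clock: 13.2
eef_pos: [0.5348, 0.1077, 0.0683]
tool_rot: [-3.141, -0.001, -0.113]
contact_force: [0.2, -0.5, -0.4]
grip_width: 0.0354
grip_force: 0.0
```

Call:
{"op": "step_arm", "data": {
  "increments": [
    [0.2, 0.93, 0, 0, 0, 0, -0.2],
    [0.2, 0.93, 0, 0, 0, 0, -0.2],
    [0.2, 0.93, 0, 0, 0, 0, -0.2],
    [0.2, 0.93, 0, 0, 0, 0, -0.2],
    [0.2, 0.93, 0, 0, 0, 0, -0.2]
  ]
}}

```text
clock: 13.82
eef_pos: [0.5441, 0.0114, 0.0677]
tool_rot: [-3.142, 0.0, -0.114]
contact_force: [-0.3, -0.6, -0.4]
grip_width: 0.0348
grip_force: 0.0
```

Call:
{"op": "step_arm", "data": {
  "increments": [
    [0.2, 0.93, 0, 0, 0, 0, -0.2],
    [0.2, 0.93, 0, 0, 0, 0, -0.2],
    [0.2, 0.93, 0, 0, 0, 0, -0.2],
    [0.2, 0.93, 0, 0, 0, 0, -0.2],
    [0.2, 0.93, 0, 0, 0, 0, -0.2]
  ]
}}

```text
clock: 14.45
eef_pos: [0.5535, -0.0829, 0.0678]
tool_rot: [-3.142, 0.0, -0.113]
contact_force: [0.8, 0.7, -0.2]
grip_width: 0.0354
grip_force: 0.0
```

Call:
{"op": "step_arm", "data": {
  "increments": [
    [0.2, 0.93, 0, 0, 0, 0, -0.2],
    [0.2, 0.93, 0, 0, 0, 0, -0.2],
    [0.2, 0.93, 0, 0, 0, 0, -0.2],
    [0.2, 0.93, 0, 0, 0, 0, -0.2],
    [0, 0, 0, 0, 0, 0, -0.2]
  ]
}}

```text
clock: 15.08
eef_pos: [0.5613, -0.159, 0.0678]
tool_rot: [3.141, -0.001, -0.115]
contact_force: [0.6, 0.3, -0.3]
grip_width: 0.0349
grip_force: 0.0
```

```bash
cat > m.py <<'E'
from h import *
d=wrist();s=read_state();print(s['eef_pos'],s['tool_rot'],s['clock'])
hsv=cv2.cvtColor(d['pixels'],cv2.COLOR_RGB2HSV);b=((hsv[...,0]<25)&(hsv[...,1]>90)&(hsv[...,2]>60)).astype(np.uint8)
for c in cv2.findContours(b,0,1)[0]:
    if cv2.contourArea(c)<40:continue
    r=cv2.minAreaRect(c);W=np.array([wray(d,p,.008)[:2] for p in cv2.boxPoints(r)]);e1=W[1]-W[0];e2=W[2]-W[1];L=max((e1,e2),key=np.linalg.norm)
    print(np.round(r[0]),W.mean(0).round(4),np.linalg.norm(e1).round(3),np.linalg.norm(e2).round(3),np.degrees(np.arctan2(L[1],L[0])).round(1))
E
python3 m.py
```

```text
[ 0.56087991 -0.15792231  0.06768437] [-3.14121582e+00  9.88695582e-05 -1.14346707e-01] 15.125
[260. 382.] [ 0.3209 -0.0291] 0.098 0.416 -90.4
[ 10. 347.] [0.3417 0.467 ] 0.046 0.053 -154.5
[338. 332.] [ 0.4078 -0.1693] 0.333 0.065 -97.7
[566. 297.] [ 0.3824 -0.4866] 0.12 0.218 -110.5
[ 69. 297.] [0.4616 0.203 ] 0.222 0.121 -83.0
[381. 273.] [ 0.4839 -0.2114] 0.024 0.115 -160.4
[256. 273.] [ 0.4974 -0.0905] 0.115 0.025 -33.6
[ 62. 224.] [0.5699 0.1346] 0.018 0.036 -173.5
[317. 138.] [ 0.6166 -0.1643] 0.046 0.013 -6.7
[392. 128.] [ 0.6187 -0.2268] 0.015 0.059 177.1
```

The medium piece has not moved and lies under the tool (brass at u≈317). Descending and gripping.

Call:
{"op": "step_arm", "data": {
  "increments": [
    [0, 0, 1, 0, 0, 0, -0.2],
    [0, 0, 1, 0, 0, 0, -0.2],
    [0, 0, 1, 0, 0, 0, -0.2],
    [0, 0, 0.9, 0, 0, 0, -0.2],
    [0, 0, 0.45, 0, 0, 0, -0.2]
  ]
}}

```text
clock: 15.75
eef_pos: [0.5602, -0.1566, -0.0203]
tool_rot: [-3.141, 0.002, -0.113]
contact_force: [-1.8, 0.4, -0.2]
grip_width: 0.0352
grip_force: 0.0
```

Call:
{"op": "step_arm", "data": {
  "increments": [
    [0, 0, 0, 0, 0, 0, -0.2],
    [0, 0, 0, 0, 0, 0, -1],
    [0, 0, 0, 0, 0, 0, -1],
    [0, 0, 0, 0, 0, 0, -1],
    [0, 0, 0, 0, 0, 0, -1]
  ],
  "newtons": 15
}}

```text
clock: 16.38
eef_pos: [0.5614, -0.1576, -0.0187]
tool_rot: [3.141, -0.001, -0.113]
contact_force: [-0.5, 0.3, 3.9]
grip_width: 0.0129
grip_force: 15.0
```

Call:
{"op": "step_arm", "data": {
  "increments": [
    [0, 0, -0.5, 0, 0, 0, -1],
    [0, 0, -1, 0, 0, -0.55, -1],
    [0, 0, -1, 0, 0, -0.54, -1],
    [0, 0, -1, 0, 0, -0.54, -1],
    [0, 0, -0.3, 0, 0, -0.54, -1]
  ]
}}

```text
clock: 17.0
eef_pos: [0.5617, -0.1577, 0.0586]
tool_rot: [3.141, -0.002, 0.116]
contact_force: [-0.1, 0.2, 0.3]
grip_width: 0.0133
grip_force: 15.0
```

Call:
{"op": "step_arm", "data": {
  "increments": [
    [0, -0.95, 0, 0, 0, 0, -1],
    [0, -0.95, 0, 0, 0, 0, -1],
    [0, -0.95, 0, 0, 0, 0, -1],
    [0, -0.95, 0, 0, 0, 0, -1],
    [0, -0.95, 0, 0, 0, 0, -1]
  ]
}}

```text
clock: 17.62
eef_pos: [0.5497, -0.0613, 0.0566]
tool_rot: [-3.141, 0.0, 0.115]
contact_force: [0.0, -0.4, 0.2]
grip_width: 0.013
grip_force: 15.0
```

Call:
{"op": "step_arm", "data": {
  "increments": [
    [0, -0.95, 0, 0, 0, 0, -1],
    [0, -0.95, 0, 0, 0, 0, -1],
    [0, -0.95, 0, 0, 0, 0, -1],
    [0, -0.95, 0, 0, 0, 0, -1],
    [0, -0.95, 0, 0, 0, 0, -1]
  ]
}}

```text
clock: 18.25
eef_pos: [0.5391, 0.0326, 0.0568]
tool_rot: [-3.142, -0.0, 0.114]
contact_force: [-0.8, -0.1, -0.3]
grip_width: 0.013
grip_force: 15.0
```

Call:
{"op": "step_arm", "data": {
  "increments": [
    [0, -0.95, 0, 0, 0, 0, -1],
    [0, -0.95, 0, 0, 0, 0, -1],
    [0, -0.95, 0, 0, 0, 0, -1],
    [0, -0.95, 0, 0, 0, 0, -1],
    [0, -0.95, 0, 0, 0, 0, -1]
  ]
}}

```text
clock: 18.88
eef_pos: [0.5282, 0.1271, 0.0568]
tool_rot: [-3.141, -0.0, 0.114]
contact_force: [1.0, -0.0, -1.0]
grip_width: 0.013
grip_force: 15.0
```

Call:
{"op": "step_arm", "data": {
  "increments": [
    [0, -0.95, 0, 0, 0, 0, -1],
    [0, -0.95, 0, 0, 0, 0, -1],
    [0, -0.95, 0, 0, 0, 0, -1],
    [0, -0.95, 0, 0, 0, 0, -1],
    [0, -0.95, 0, 0, 0, 0, -1]
  ]
}}

```text
clock: 19.5
eef_pos: [0.5174, 0.2214, 0.0568]
tool_rot: [-3.141, -0.0, 0.114]
contact_force: [0.1, 0.7, -0.5]
grip_width: 0.0133
grip_force: 15.0
```

Call:
{"op": "step_arm", "data": {
  "increments": [
    [0, -0.95, 0, 0, 0, 0, -1],
    [0, -0.95, 0, 0, 0, 0, -1],
    [0, -0.95, 0, 0, 0, 0, -1],
    [0, -0.95, 0, 0, 0, 0, -1],
    [0, 0, 0, 0, 0, 0, -1]
  ]
}}

```text
clock: 20.12
eef_pos: [0.5088, 0.2972, 0.0568]
tool_rot: [-3.141, -0.0, 0.116]
contact_force: [0.5, -1.4, -0.1]
grip_width: 0.0131
grip_force: 15.0
```

Run:
```python
from h import *
d=wrist();s=read_state();print(s['eef_pos'],s['tool_rot'])
a=cv2.resize(d['pixels'][40:320,180:480,::-1],None,fx=2,fy=2);cv2.imwrite('pics/w4.png',cv2.convertScaleAbs(a,alpha=1.3))
```

```text
[0.50875131 0.29622198 0.0567159 ] [3.14139342e+00 2.55635878e-05 1.15630389e-01]
```

View pics/w4.png

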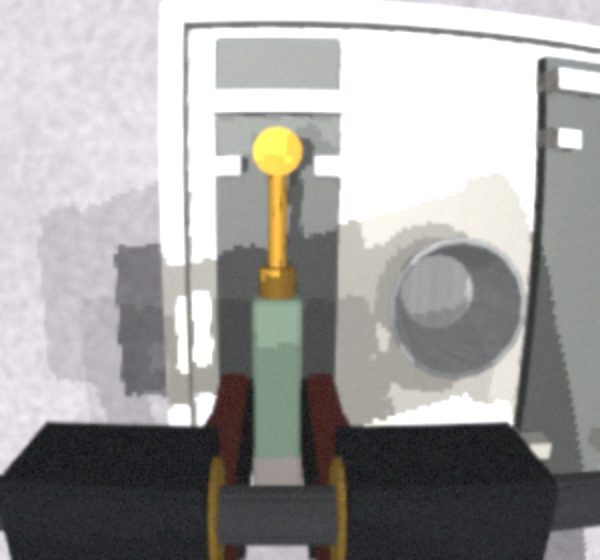

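The piece lines up with the medium seat (axis at u≈277, posts' mid at about 278), and the nest rim centre is at crop (457,307). Shifting back 3 mm and lowering.

Call:
{"op": "step_arm", "data": {
  "increments": [
    [-0.15, 0, 1, 0, 0, 0, -1],
    [0, 0, 1, 0, 0, 0, -1],
    [0, 0, 0.6, 0, 0, 0, -1],
    [0, 0, 0, 0, 0, 0, -1]
  ]
}}

```text
clock: 20.68
eef_pos: [0.5053, 0.2946, 0.0041]
tool_rot: [3.141, 0.002, 0.114]
contact_force: [-0.5, 0.8, -0.9]
grip_width: 0.013
grip_force: 15.0
```

Call:
{"op": "step_arm", "data": {
  "increments": [
    [0, 0, 0.12, 0, 0, 0, -1],
    [0, 0, 0, 0, 0, 0, -1]
  ]
}}

```text
clock: 20.92
eef_pos: [0.5064, 0.2955, 0.0029]
tool_rot: [-3.141, -0.001, 0.114]
contact_force: [0.2, -0.1, -0.3]
grip_width: 0.0132
grip_force: 15.0
```

Call:
{"op": "step_arm", "data": {
  "increments": [
    [0, 0, 0.1, 0, 0, 0, -1],
    [0, 0, 0, 0, 0, 0, -1]
  ]
}}

```text
clock: 21.18
eef_pos: [0.5059, 0.2954, 0.0005]
tool_rot: [-3.141, -0.0, 0.114]
contact_force: [0.0, -0.2, -0.7]
grip_width: 0.0134
grip_force: 15.0
```

Call:
{"op": "step_arm", "data": {
  "increments": [
    [0, 0, 0.08, 0, 0, 0, -1],
    [0, 0, 0, 0, 0, 0, -1]
  ]
}}

```text
clock: 21.42
eef_pos: [0.5061, 0.2955, -0.0007]
tool_rot: [-3.141, -0.0, 0.114]
contact_force: [-1.5, 0.4, 4.7]
grip_width: 0.013
grip_force: 15.0
```

Call:
{"op": "step_arm", "data": {
  "increments": [
    [0, 0, 0, 0, 0, 0, -0.3],
    [0, 0, 0, 0, 0, 0, -0.3],
    [0, 0, -0.5, 0, 0, 0, -0.3],
    [0, 0, -1, 0, 0, 0, -0.3],
    [0, 0, -1, 0, 0, 0.55, -0.3]
  ]
}}

```text
clock: 22.05
eef_pos: [0.5059, 0.2953, 0.0497]
tool_rot: [-3.141, 0.0, 0.055]
contact_force: [0.1, 0.7, 0.2]
grip_width: 0.0305
grip_force: 0.0
```

Call:
{"op": "step_arm", "data": {
  "increments": [
    [0, 0, -1, 0, 0, 0.54, -0.2],
    [0, 0, 0, 0, 0, 0, -0.2],
    [0.08, 0.93, 0, 0, 0, 0, -0.2],
    [0.08, 0.93, 0, 0, 0, 0, -0.2],
    [0.08, 0.93, 0, 0, 0, 0, -0.2]
  ]
}}

```text
clock: 22.68
eef_pos: [0.5102, 0.2375, 0.0681]
tool_rot: [3.141, 0.002, -0.0]
contact_force: [-0.3, 0.6, -0.3]
grip_width: 0.0349
grip_force: 0.0
```

Call:
{"op": "step_arm", "data": {
  "increments": [
    [0.08, 0.93, 0, 0, 0, 0, -0.2],
    [0.08, 0.93, 0, 0, 0, 0, -0.2],
    [0.08, 0.93, 0, 0, 0, 0, -0.2],
    [0.08, 0.93, 0, 0, 0, 0, -0.2],
    [0.08, 0.93, 0, 0, 0, 0, -0.2]
  ]
}}

```text
clock: 23.3
eef_pos: [0.5189, 0.1453, 0.0688]
tool_rot: [-3.141, -0.0, 0.0]
contact_force: [-0.4, -0.6, -0.4]
grip_width: 0.035
grip_force: 0.0
```

Call:
{"op": "step_arm", "data": {
  "increments": [
    [0.08, 0.93, 0, 0, 0, 0, -0.2],
    [0.08, 0.93, 0, 0, 0, 0, -0.2],
    [0.08, 0.93, 0, 0, 0, 0, -0.2],
    [0.08, 0.93, 0, 0, 0, 0, -0.2],
    [0.08, 0.93, 0, 0, 0, 0, -0.2]
  ]
}}

```text
clock: 23.92
eef_pos: [0.5268, 0.0523, 0.0688]
tool_rot: [-3.142, -0.0, 0.0]
contact_force: [-0.1, 0.2, -0.0]
grip_width: 0.0357
grip_force: 0.0
```

Call:
{"op": "step_arm", "data": {
  "increments": [
    [0.08, 0.93, 0, 0, 0, 0, -0.2],
    [0.08, 0.93, 0, 0, 0, 0, -0.2],
    [0.08, 0.93, 0, 0, 0, 0, -0.2],
    [0.08, 0.93, 0, 0, 0, 0, -0.2],
    [0.08, 0.93, 0, 0, 0, 0, -0.2]
  ]
}}

```text
clock: 24.55
eef_pos: [0.5349, -0.0407, 0.0688]
tool_rot: [-3.141, -0.0, 0.0]
contact_force: [0.7, 1.0, 0.6]
grip_width: 0.0349
grip_force: 0.0
```

Call:
{"op": "step_arm", "data": {
  "increments": [
    [0.08, 0.93, 0, 0, 0, 0, -0.2],
    [0.08, 0.93, 0, 0, 0, 0, -0.2],
    [0.08, 0.93, 0, 0, 0, 0, -0.2],
    [0.08, 0.93, 0, 0, 0, 0, -0.2],
    [0.08, 0.93, 0, 0, 0, 0, -0.2]
  ]
}}

```text
clock: 25.18
eef_pos: [0.5429, -0.1337, 0.0687]
tool_rot: [-3.141, 0.0, 0.0]
contact_force: [0.0, 1.1, -0.2]
grip_width: 0.0351
grip_force: 0.0
```

Call:
{"op": "step_arm", "data": {
  "increments": [
    [0.08, 0.93, 0, 0, 0, 0, -0.2],
    [0.08, 0.93, 0, 0, 0, 0, -0.2],
    [0.08, 0.93, 0, 0, 0, 0, -0.2],
    [0.08, 0.93, 0, 0, 0, 0, -0.2],
    [0.08, 0.93, 0, 0, 0, 0, -0.2]
  ]
}}

```text
clock: 25.8
eef_pos: [0.5508, -0.2267, 0.0687]
tool_rot: [-3.141, 0.0, 0.0]
contact_force: [-0.4, 0.8, -0.4]
grip_width: 0.0349
grip_force: 0.0
```

```bash
python3 m.py | grep -v '\[ *[0-9]*\. 3[0-9][0-9]'
```

```text
[ 0.55159339 -0.22922005  0.06888411] [ 3.13978436e+00 -1.17004933e-03 -6.54433057e-04] 25.85
[567. 297.] [ 0.4095 -0.5755] 0.121 0.221 -103.9
[ 70. 297.] [0.409  0.1214] 0.22 0.121 -76.0
[380. 273.] [ 0.4794 -0.2875] 0.025 0.116 -152.7
[256. 273.] [ 0.4791 -0.1658] 0.116 0.025 -26.6
[ 23. 187.] [0.5707 0.1384] 0.019 0.036 -169.2
[321. 128.] [ 0.6143 -0.2292] 0.051 0.01 -2.9
```

Call:
{"op": "step_arm", "data": {
  "increments": [
    [0, 0, 1, 0, 0, 0, -0.2],
    [0, 0, 1, 0, 0, 0, -0.2],
    [0, 0, 1, 0, 0, 0, -0.2],
    [0, 0, 0.9, 0, 0, 0, -0.2],
    [0, 0, 0.48, 0, 0, 0, -0.2]
  ]
}}

```text
clock: 26.48
eef_pos: [0.5503, -0.2252, -0.0199]
tool_rot: [-3.141, 0.001, 0.0]
contact_force: [-0.6, 0.5, -1.2]
grip_width: 0.035
grip_force: 0.0
```

Call:
{"op": "step_arm", "data": {
  "increments": [
    [0, 0, 0, 0, 0, 0, -0.2],
    [0, 0, 0, 0, 0, 0, -1],
    [0, 0, 0, 0, 0, 0, -1],
    [0, 0, 0, 0, 0, 0, -1],
    [0, 0, 0, 0, 0, 0, -1]
  ],
  "newtons": 15
}}

```text
clock: 27.1
eef_pos: [0.5513, -0.2257, -0.0183]
tool_rot: [3.141, -0.001, 0.0]
contact_force: [0.4, 0.4, 3.8]
grip_width: 0.0124
grip_force: 15.0
```

Call:
{"op": "step_arm", "data": {
  "increments": [
    [0, 0, -0.5, 0, 0, 0, -1],
    [0, 0, -1, 0, 0, 0, -1],
    [0, 0, -1, 0, 0, -0.55, -1],
    [0, 0, -1, 0, 0, -0.54, -1],
    [0, 0, -0.3, 0, 0, 0, -1]
  ]
}}

```text
clock: 27.72
eef_pos: [0.5516, -0.2259, 0.0588]
tool_rot: [3.14, -0.002, 0.114]
contact_force: [-0.8, -0.0, -0.1]
grip_width: 0.0003
grip_force: 0.0
```

Call:
{"op": "step_arm", "data": {
  "increments": [
    [0.03, -0.94, 0, 0, 0, 0, -1],
    [0.03, -0.94, 0, 0, 0, 0, -1],
    [0.03, -0.94, 0, 0, 0, 0, -1],
    [0.03, -0.94, 0, 0, 0, 0, -1],
    [0.03, -0.94, 0, 0, 0, 0, -1]
  ]
}}

```text
clock: 28.35
eef_pos: [0.5427, -0.1301, 0.057]
tool_rot: [-3.141, 0.0, 0.115]
contact_force: [0.1, 1.2, 0.2]
grip_width: 0.0005
grip_force: 0.0
```

Call:
{"op": "step_arm", "data": {
  "increments": [
    [0.03, -0.94, 0, 0, 0, 0, -1],
    [0.03, -0.94, 0, 0, 0, 0, -1],
    [0.03, -0.94, 0, 0, 0, 0, -1],
    [0.03, -0.94, 0, 0, 0, 0, -1],
    [0.03, -0.94, 0, 0, 0, 0, -1]
  ]
}}

```text
clock: 28.98
eef_pos: [0.5352, -0.0368, 0.0572]
tool_rot: [-3.142, -0.0, 0.114]
contact_force: [-0.4, -0.4, -0.6]
grip_width: 0.0004
grip_force: 0.0
```

Call:
{"op": "step_arm", "data": {
  "increments": [
    [0.03, -0.94, 0, 0, 0, 0, -1],
    [0.03, -0.94, 0, 0, 0, 0, -1],
    [0.03, -0.94, 0, 0, 0, 0, -1],
    [0.03, -0.94, 0, 0, 0, 0, -1],
    [0.03, -0.94, 0, 0, 0, 0, -1]
  ]
}}

```text
clock: 29.6
eef_pos: [0.5275, 0.057, 0.0572]
tool_rot: [-3.141, -0.0, 0.114]
contact_force: [0.4, -0.4, -0.0]
grip_width: 0.0005
grip_force: 0.0
```

Call:
{"op": "step_arm", "data": {
  "increments": [
    [0.03, -0.94, 0, 0, 0, 0, -1],
    [0.03, -0.94, 0, 0, 0, 0, -1],
    [0.03, -0.94, 0, 0, 0, 0, -1],
    [0.03, -0.94, 0, 0, 0, 0, -1],
    [0.03, -0.94, 0, 0, 0, 0, -1]
  ]
}}

```text
clock: 30.22
eef_pos: [0.5197, 0.1507, 0.0572]
tool_rot: [-3.141, -0.0, 0.114]
contact_force: [-0.4, 0.4, 1.2]
grip_width: 0.0006
grip_force: 0.0
```

Call:
{"op": "step_arm", "data": {
  "increments": [
    [0.03, -0.94, 0, 0, 0, 0, -1],
    [0, 0, 0, 0, 0, 0, -1],
    [0, 0, 0, 0, 0, 0, -1]
  ]
}}

```text
clock: 30.6
eef_pos: [0.5182, 0.1681, 0.0571]
tool_rot: [3.141, 0.0, 0.115]
contact_force: [0.5, -0.3, -0.3]
grip_width: 0.0003
grip_force: 0.0
```

Run:
```python
from h import *
d=wrist();s=read_state();print(s['eef_pos'],s['tool_rot'])
a=cv2.resize(d['pixels'][30:320,120:440,::-1],None,fx=2,fy=2);cv2.imwrite('pics/w5.png',cv2.convertScaleAbs(a,alpha=1.3))
```

```text
[0.51825761 0.16782563 0.05714003] [3.14144794e+00 1.92259597e-04 1.14142343e-01]
```

View pics/w5.png

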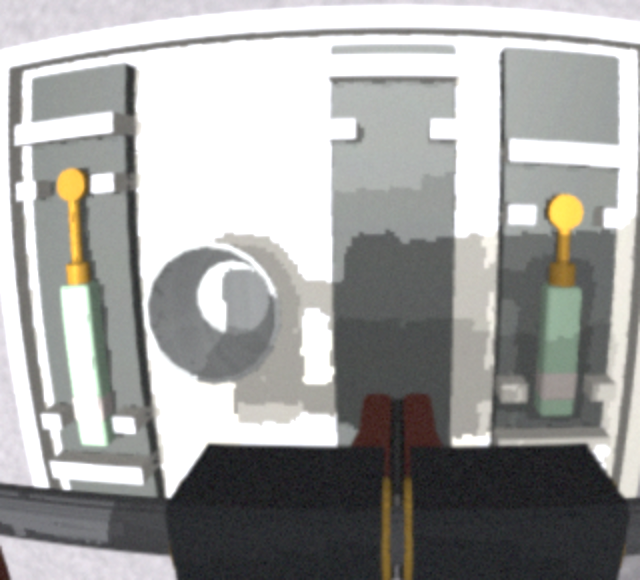

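The long piece slipped out at the lift: the grip was too shallow, and the width shrank to 12.4 mm. The crop shows short (562,310) and medium (83,310) properly in their seats, with long's seat still empty. Going back for it, gripping deeper this time.

Call:
{"op": "step_arm", "data": {
  "increments": [
    [0, 0, 0, 0, 0, 0.55, -0.2],
    [0, 0, 0, 0, 0, 0.54, -0.2],
    [0.08, 0.94, 0, 0, 0, 0, -0.2],
    [0.08, 0.94, 0, 0, 0, 0, -0.2],
    [0.08, 0.94, 0, 0, 0, 0, -0.2]
  ]
}}

```text
clock: 31.28
eef_pos: [0.5232, 0.1098, 0.0572]
tool_rot: [3.142, 0.0, -0.0]
contact_force: [0.3, -0.4, -0.7]
grip_width: 0.0351
grip_force: 0.0
```

Call:
{"op": "step_arm", "data": {
  "increments": [
    [0.08, 0.94, 0, 0, 0, 0, -0.2],
    [0.08, 0.94, 0, 0, 0, 0, -0.2],
    [0.08, 0.94, 0, 0, 0, 0, -0.2],
    [0.08, 0.94, 0, 0, 0, 0, -0.2],
    [0.08, 0.94, 0, 0, 0, 0, -0.2]
  ]
}}

```text
clock: 31.9
eef_pos: [0.5312, 0.0166, 0.0571]
tool_rot: [-3.141, 0.0, 0.0]
contact_force: [-0.1, 0.8, 0.6]
grip_width: 0.035
grip_force: 0.0
```

Call:
{"op": "step_arm", "data": {
  "increments": [
    [0.08, 0.94, 0, 0, 0, 0, -0.2],
    [0.08, 0.94, 0, 0, 0, 0, -0.2],
    [0.08, 0.94, 0, 0, 0, 0, -0.2],
    [0.08, 0.94, 0, 0, 0, 0, -0.2],
    [0.08, 0.94, 0, 0, 0, 0, -0.2]
  ]
}}

```text
clock: 32.52
eef_pos: [0.5392, -0.0775, 0.0571]
tool_rot: [-3.141, 0.0, 0.0]
contact_force: [0.2, 0.0, -0.0]
grip_width: 0.0347
grip_force: 0.0
```

Call:
{"op": "step_arm", "data": {
  "increments": [
    [0.08, 0.94, 0, 0, 0, 0, -0.2],
    [0.08, 0.94, 0, 0, 0, 0, -0.2],
    [0.08, 0.94, 0, 0, 0, 0, -0.2],
    [0.08, 0.94, 0, 0, 0, 0, -0.2],
    [0.08, 0.94, 0, 0, 0, 0, -0.2]
  ]
}}

```text
clock: 33.15
eef_pos: [0.5472, -0.1714, 0.0571]
tool_rot: [-3.142, 0.0, 0.0]
contact_force: [0.5, 0.3, -0.9]
grip_width: 0.0352
grip_force: 0.0
```

Call:
{"op": "step_arm", "data": {
  "increments": [
    [0.08, 0.94, 0, 0, 0, 0, -0.2],
    [0.08, 0.94, 0, 0, 0, 0, -0.2],
    [0.08, 0.94, 0, 0, 0, 0, -0.2],
    [0, 0, 0, 0, 0, 0, -0.2],
    [0, 0, 0, 0, 0, 0, -0.2]
  ]
}}

```text
clock: 33.78
eef_pos: [0.5516, -0.2262, 0.057]
tool_rot: [-3.141, 0.001, -0.0]
contact_force: [0.2, 0.1, -0.1]
grip_width: 0.0354
grip_force: 0.0
```

```bash
python3 m.py | grep -v '\[ *[0-9]*\. [23][79][0-9]'
python3 - <<'E'
from h import *
d=snapshot('wrist');
def W(p,yaw,uv,z):
    T=np.eye(4);T[:3,:3]=Ro.from_euler('xyz',[np.pi,0,yaw]).as_matrix();T[:3,3]=p;d['Twc']=T@d['T_tool_cam'];return wray(d,uv,z)[:2].round(4)
for z in(.036,.041):print(W((.5088,.2962,.0567),.1156,(408.5,193.5),z),W((.5183,.1678,.0571),.1141,(226,186),z))
w=wrist();cv2.imwrite('pics/w6.png',cv2.convertScaleAbs(cv2.resize(w['pixels'][60:320,150:490,::-1],None,fx=2,fy=2),alpha=1.4))
T=cam('top');cv2.imwrite('pics/full_top.png',T['pixels'][:,:,::-1])
E
```

```text
[ 0.55157006 -0.22595921  0.05701262] [-3.14091432e+00  5.68654480e-04  2.35175544e-04] 33.825
[516. 388.] [ 0.2839 -0.5052] 0.043 0.024 -1.4
[260. 383.] [ 0.3103 -0.1279] 0.399 0.061 -83.7
[338. 332.] [ 0.4095 -0.2527] 0.319 0.063 -91.2
[ 16. 190.] [0.5702 0.1404] 0.019 0.036 -169.5
[318. 133.] [ 0.6115 -0.226 ] 0.047 0.009 -0.1
[0.5347 0.2329] [0.5343 0.2373]
[0.5357 0.2345] [0.5355 0.2358]
```

View pics/w6.png

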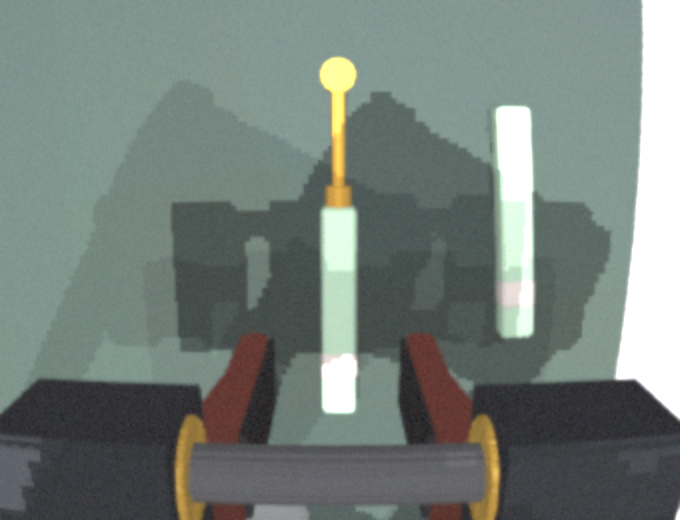

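The long piece lies flat and straight under the tool (foot at crop (338,75)), and the bare handle at (514,220) is untouched. The nest centre comes out at (0.5356, 0.235) from both earlier views, rim at about z = 0.042. Now gripping deeper.

Call:
{"op": "step_arm", "data": {
  "increments": [
    [0, 0, 1, 0, 0, 0, -0.2],
    [0, 0, 1, 0, 0, 0, -0.2],
    [0, 0, 1, 0, 0, 0, -0.2],
    [0, 0, 0.8, 0, 0, 0, -0.2],
    [0, 0, 0, 0, 0, 0, -0.2]
  ]
}}

```text
clock: 34.6
eef_pos: [0.5509, -0.2258, -0.02]
tool_rot: [-3.14, 0.002, 0.0]
contact_force: [-0.9, -0.2, 1.1]
grip_width: 0.0353
grip_force: 0.0
```

Call:
{"op": "step_arm", "data": {
  "increments": [
    [0, 0, 0.15, 0, 0, 0, -0.2],
    [0, 0, 0, 0, 0, 0, -0.2]
  ]
}}

```text
clock: 34.85
eef_pos: [0.5523, -0.2268, -0.0213]
tool_rot: [3.141, -0.001, 0.0]
contact_force: [0.7, 0.1, -0.0]
grip_width: 0.0353
grip_force: 0.0
```

Call:
{"op": "step_arm", "data": {
  "increments": [
    [0, 0, 0.12, 0, 0, 0, -0.2],
    [0, 0, 0, 0, 0, 0, -0.2]
  ]
}}

```text
clock: 35.1
eef_pos: [0.5519, -0.2266, -0.0241]
tool_rot: [-3.142, -0.0, 0.0]
contact_force: [-0.2, 0.7, -0.4]
grip_width: 0.0352
grip_force: 0.0
```

Run:
```python
from h import *
d=wrist();T=np.eye(4);T[:3,:3]=Ro.from_euler('xyz',[np.pi,0,0]).as_matrix();T[:3,3]=(.5516,-.226,.057);d['Twc']=T@d['T_tool_cam']
print('foot',wray(d,(319,97.5),.008),'handle front',wray(d,(319,163.5),.008),'handle back',wray(d,(319,266),.008))
```

```text
foot [ 0.63947885 -0.22653472  0.008     ] handle front [ 0.58758221 -0.22658703  0.008     ] handle back [ 0.498942   -0.22672065  0.008     ]
```

Call:
{"op": "step_arm", "data": {
  "increments": [
    [0, 0, 0, 0, 0, 0, -1],
    [0, 0, 0, 0, 0, 0, -1],
    [0, 0, 0, 0, 0, 0, -1],
    [0, 0, 0, 0, 0, 0, -1]
  ],
  "newtons": 20
}}

```text
clock: 35.65
eef_pos: [0.5519, -0.2266, -0.0242]
tool_rot: [-3.142, 0.0, 0.0]
contact_force: [-1.0, 0.9, -0.2]
grip_width: 0.0137
grip_force: 20.0
```

Call:
{"op": "step_arm", "data": {
  "increments": [
    [0, 0, -0.3, 0, 0, 0, -1],
    [0, 0, -0.6, 0, 0, 0, -1],
    [0, 0, -1, 0, 0, 0, -1],
    [0, 0, -1, 0, 0, 0, -1],
    [0, 0, -1, 0, 0, 0, -1]
  ]
}}

```text
clock: 36.28
eef_pos: [0.5521, -0.2267, 0.0553]
tool_rot: [3.141, -0.001, 0.0]
contact_force: [0.3, 0.9, -0.6]
grip_width: 0.014
grip_force: 20.0
```

Call:
{"op": "step_arm", "data": {
  "increments": [
    [0, 0, 0, 0, 0, -0.55, -1],
    [0, 0, 0, 0, 0, -0.54, -1],
    [0.03, -0.95, 0, 0, 0, 0, -1],
    [0.03, -0.95, 0, 0, 0, 0, -1],
    [0.03, -0.95, 0, 0, 0, 0, -1]
  ]
}}

```text
clock: 36.9
eef_pos: [0.5467, -0.1678, 0.0538]
tool_rot: [-3.141, 0.0, 0.114]
contact_force: [-0.2, 0.1, -0.6]
grip_width: 0.0137
grip_force: 20.0
```

Call:
{"op": "step_arm", "data": {
  "increments": [
    [0.03, -0.95, 0, 0, 0, 0, -1],
    [0.03, -0.95, 0, 0, 0, 0, -1],
    [0.03, -0.95, 0, 0, 0, 0, -1],
    [0.03, -0.95, 0, 0, 0, 0, -1],
    [0.03, -0.95, 0, 0, 0, 0, -1]
  ]
}}

```text
clock: 37.52
eef_pos: [0.5393, -0.0738, 0.0538]
tool_rot: [-3.141, -0.0, 0.114]
contact_force: [0.7, 0.2, -0.6]
grip_width: 0.0137
grip_force: 20.0
```

Call:
{"op": "step_arm", "data": {
  "increments": [
    [0.03, -0.95, 0, 0, 0, 0, -1],
    [0.03, -0.95, 0, 0, 0, 0, -1],
    [0.03, -0.95, 0, 0, 0, 0, -1],
    [0.03, -0.95, 0, 0, 0, 0, -1],
    [0.03, -0.95, 0, 0, 0, 0, -1]
  ]
}}

```text
clock: 38.15
eef_pos: [0.5314, 0.021, 0.0538]
tool_rot: [-3.141, -0.0, 0.114]
contact_force: [-0.9, 0.1, -1.0]
grip_width: 0.0137
grip_force: 20.0
```

Call:
{"op": "step_arm", "data": {
  "increments": [
    [0.03, -0.95, 0, 0, 0, 0, -1],
    [0.03, -0.95, 0, 0, 0, 0, -1],
    [0.03, -0.95, 0, 0, 0, 0, -1],
    [0.03, -0.95, 0, 0, 0, 0, -1],
    [0.03, -0.95, 0, 0, 0, 0, -1]
  ]
}}

```text
clock: 38.78
eef_pos: [0.5236, 0.1157, 0.0538]
tool_rot: [-3.141, -0.0, 0.114]
contact_force: [0.1, 0.1, -0.3]
grip_width: 0.0137
grip_force: 20.0
```

Call:
{"op": "step_arm", "data": {
  "increments": [
    [0.03, -0.95, 0, 0, 0, 0, -1],
    [0.03, -0.95, 0, 0, 0, 0, -1],
    [0.03, -0.95, 0, 0, 0, 0, -1],
    [0, 0, 0, 0, 0, 0, -1],
    [0, 0, 0, 0, 0, 0, -1]
  ]
}}

```text
clock: 39.4
eef_pos: [0.5189, 0.1711, 0.0537]
tool_rot: [3.141, 0.0, 0.115]
contact_force: [-1.0, 0.1, -0.3]
grip_width: 0.0136
grip_force: 20.0
```

Call:
{"op": "step_arm", "data": {
  "increments": [
    [0.05, 0.05, 1, 0, 0, 0, -1],
    [0, 0, 1, 0, 0, 0, -1],
    [0, 0, 0.75, 0, 0, 0, -1],
    [0, 0, 0, 0, 0, 0, -1]
  ]
}}

```text
clock: 39.9
eef_pos: [0.5191, 0.1697, -0.0022]
tool_rot: [3.141, 0.002, 0.114]
contact_force: [0.3, -0.5, -0.6]
grip_width: 0.0137
grip_force: 20.0
```

Call:
{"op": "step_arm", "data": {
  "increments": [
    [0, 0, 0.1, 0, 0, 0, -1],
    [0, 0, 0, 0, 0, 0, -1]
  ]
}}

```text
clock: 40.15
eef_pos: [0.5206, 0.1704, -0.0027]
tool_rot: [-3.141, -0.001, 0.114]
contact_force: [-0.9, 0.5, -1.0]
grip_width: 0.0135
grip_force: 20.0
```

Call:
{"op": "step_arm", "data": {
  "increments": [
    [0, 0, 0.1, 0, 0, 0, -1],
    [0, 0, 0, 0, 0, 0, -1]
  ]
}}

```text
clock: 40.4
eef_pos: [0.5201, 0.1704, -0.0051]
tool_rot: [-3.141, -0.0, 0.114]
contact_force: [0.3, -0.2, -0.7]
grip_width: 0.0138
grip_force: 20.0
```

Call:
{"op": "step_arm", "data": {
  "increments": [
    [0, 0, 0.07, 0, 0, 0, -1],
    [0, 0, 0, 0, 0, 0, -1]
  ]
}}

```text
clock: 40.65
eef_pos: [0.5202, 0.1705, -0.0062]
tool_rot: [-3.141, -0.0, 0.114]
contact_force: [-2.2, -0.2, 4.0]
grip_width: 0.0135
grip_force: 20.0
```

Call:
{"op": "step_arm", "data": {
  "increments": [
    [0, 0, 0, 0, 0, 0, -0.3],
    [0, 0, 0, 0, 0, 0, -0.3],
    [0, 0, -0.5, 0, 0, 0, -0.3],
    [0, 0, -1, 0, 0, 0, -0.3],
    [0, 0, -1, 0, 0, 0.55, -0.3]
  ]
}}

```text
clock: 41.28
eef_pos: [0.52, 0.1703, 0.0443]
tool_rot: [-3.142, 0.0, 0.055]
contact_force: [-0.8, -1.0, -1.0]
grip_width: 0.0305
grip_force: 0.0
```

Call:
{"op": "step_arm", "data": {
  "increments": [
    [0, 0, -1, 0, 0, 0.54, 0],
    [0, 0, -0.5, 0, 0, 0, 0.6],
    [-0.29, 0.95, 0, 0, 0, 0, 0.6],
    [-0.29, 0.95, 0, 0, 0, 0, 0.6],
    [-0.29, 0.95, 0, 0, 0, 0, 0.6]
  ]
}}

```text
clock: 41.9
eef_pos: [0.5011, 0.1116, 0.0726]
tool_rot: [3.141, 0.002, -0.0]
contact_force: [0.5, -0.1, 0.3]
grip_width: 0.0698
grip_force: 0.0
```

Call:
{"op": "step_arm", "data": {
  "increments": [
    [-0.29, 0.95, 0, 0, 0, 0, 0.6],
    [-0.29, 0.95, 0, 0, 0, 0, 0.6],
    [-0.29, 0.95, 0, 0, 0, 0, 0.6],
    [-0.29, 0.95, 0, 0, 0, 0, 0.6],
    [-0.29, 0.95, 0, 0, 0, 0, 0.6]
  ]
}}

```text
clock: 42.52
eef_pos: [0.4729, 0.0169, 0.0732]
tool_rot: [-3.141, 0.0, -0.0]
contact_force: [-0.8, 0.2, 1.0]
grip_width: 0.0704
grip_force: 0.0
```

Call:
{"op": "step_arm", "data": {
  "increments": [
    [-0.29, 0.95, 0, 0, 0, 0, 0.6],
    [-0.29, 0.95, 0, 0, 0, 0, 0.6],
    [-0.29, 0.95, 0, 0, 0, 0, 0.6],
    [-0.29, 0.95, 0, 0, 0, 0, 0.6],
    [0, 0, 0, 0, 0, 0, 0.6]
  ]
}}

```text
clock: 43.15
eef_pos: [0.4496, -0.059, 0.0732]
tool_rot: [-3.141, 0.001, -0.002]
contact_force: [-0.5, -0.4, 0.6]
grip_width: 0.0701
grip_force: 0.0
```

Run:
```python
from h import *
d=wrist();s=read_state();print(s['eef_pos'],s['tool_rot'],s['grip_width'])
T=cam('top')
a=cv2.convertScaleAbs(cv2.resize(d['pixels'][60:330,180:480,::-1],None,fx=1.33,fy=1.33),alpha=1.3);b=cv2.resize(T['pixels'][170:300,150:290,::-1],(388,360),interpolation=cv2.INTER_CUBIC)
cv2.imwrite('pics/w7.png',np.hstack([a[:359],b[:359]]))
hs=cv2.cvtColor(T['pixels'],cv2.COLOR_RGB2HSV)
print('cup rim top est',ray(T,(346,269.75),.046))
```

```text
[ 0.44994606 -0.05837556  0.07325551] [-3.14123585e+00  2.89684962e-04 -2.09172328e-03] 0.07025658608320764
cup rim top est [ 0.43898799 -0.09572545  0.046     ]
```

View pics/w7.png

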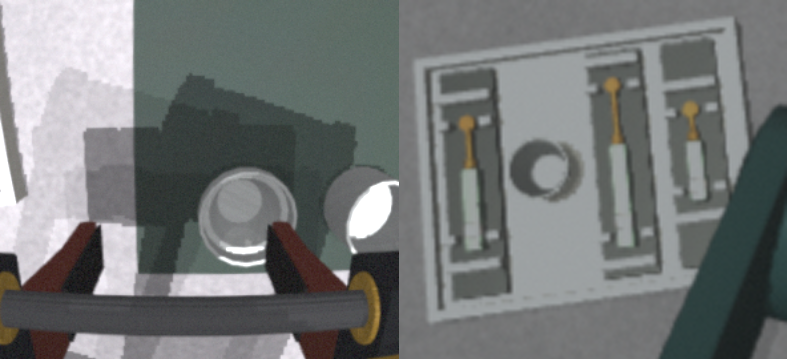

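The right half shows all three pieces seated. In the left half the tapered cup's rim is centred at crop (248,215), still 37 mm to the right of the tool. Computing its centre.

Run:
```python
from h import *
d=wrist();s=read_state();p=s['eef_pos']
im=cv2.cvtColor(d['pixels'],cv2.COLOR_RGB2GRAY)[175:270,315:415]
uv=np.array([180+248/1.33,60+215/1.33])
e=[wray(d,(180+a/1.33,60+215/1.33),.046)[1] for a in(199,298)]
q=wray(d,uv,.046);print('cup',q.round(4),'edges y',np.round(e,4),'dia',round(abs(e[0]-e[1]),4),'rows x',((q[0]-p[0])/.02).round(2),'y',(-(q[1]-p[1])/.02).round(2))
```

```text
cup [ 0.4451 -0.0943  0.046 ] edges y [-0.0664 -0.1239] dia 0.0575 rows x -0.26 y 1.84
```

Call:
{"op": "step_arm", "data": {
  "increments": [
    [-0.2, 0.92, 0, 0, 0, 0, 0.6],
    [-0.2, 0.92, 0, 0, 0, 0, 0.6],
    [0, 0, 1, 0, 0, 0, 0.6],
    [0, 0, 0.6, 0, 0, 0, 0.6],
    [0, 0, 0, 0, 0, 0, 0.6]
  ]
}}

```text
clock: 43.92
eef_pos: [0.4416, -0.0936, 0.0405]
tool_rot: [-3.141, 0.002, 0.001]
contact_force: [-0.1, 0.0, 0.4]
grip_width: 0.0703
grip_force: 0.0
```

Call:
{"op": "step_arm", "data": {
  "increments": [
    [0, 0, 0.8, 0, 0, 0, 0.6],
    [0, 0, 0.8, 0, 0, 0, 0.6],
    [0, 0, 0.4, 0, 0, 0, 0.6],
    [0, 0, 0, 0, 0, 0, 0.6]
  ]
}}

```text
clock: 44.42
eef_pos: [0.4423, -0.0942, 0.0012]
tool_rot: [-3.141, 0.001, 0.0]
contact_force: [-0.7, -0.4, 0.5]
grip_width: 0.0701
grip_force: 0.0
```

Call:
{"op": "step_arm", "data": {
  "increments": [
    [0, 0, 0, 0, 0, 0, -0.5],
    [0, 0, 0, 0, 0, 0, -0.5],
    [0, 0, 0, 0, 0, 0, -0.5],
    [0, 0, 0, 0, 0, 0, -0.5]
  ],
  "newtons": 15
}}

```text
clock: 44.92
eef_pos: [0.443, -0.0946, 0.0018]
tool_rot: [3.141, -0.001, 0.0]
contact_force: [0.6, 0.0, 4.8]
grip_width: 0.0565
grip_force: 15.0
```

Run:
```python
from h import *
d=wrist();cv2.imwrite('pics/w8.png',cv2.convertScaleAbs(cv2.resize(d['pixels'][120:330,200:440,::-1],None,fx=2.5,fy=2.5),alpha=1.4))
```

```text
(no output)
```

View pics/w8.png

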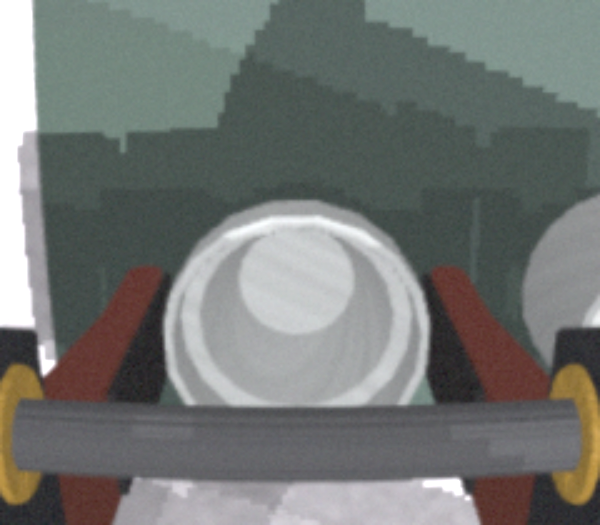

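In this view the fingers straddle the rim (centre at (297,320)), and the straight cup at (575,280) is clear. The 56.5 mm width and the 4.8 N upward force look like the shallow grip again, so I'll open, go 7 mm deeper and regrip.

Call:
{"op": "step_arm", "data": {
  "increments": [
    [0, 0, 0, 0, 0, 0, 0.6],
    [0, 0, 0, 0, 0, 0, 0.6],
    [0, 0, 0.2, 0, 0, 0, 0.6],
    [0, 0, 0.2, 0, 0, 0, 0.6],
    [0, 0, 0, 0, 0, 0, 0.6]
  ]
}}

```text
clock: 45.6
eef_pos: [0.442, -0.0943, -0.0072]
tool_rot: [-3.141, 0.001, 0.0]
contact_force: [0.2, -0.1, -0.2]
grip_width: 0.0701
grip_force: 0.0
```

Call:
{"op": "step_arm", "data": {
  "increments": [
    [0, 0, 0, 0, 0, 0, -0.5],
    [0, 0, 0, 0, 0, 0, -0.5],
    [0, 0, 0, 0, 0, 0, -0.5],
    [0, 0, 0, 0, 0, 0, -0.5]
  ],
  "newtons": 15
}}

```text
clock: 46.1
eef_pos: [0.4424, -0.0944, -0.0066]
tool_rot: [-3.142, 0.0, 0.0]
contact_force: [-0.9, 0.1, -0.9]
grip_width: 0.0563
grip_force: 15.0
```

Run:
```python
from h import *
d=wrist();T=np.eye(4);T[:3,:3]=Ro.from_euler('xyz',[np.pi,0,0]).as_matrix();T[:3,3]=(.443,-.0946,.0018);d['Twc']=T@d['T_tool_cam']
f=lambda u,v:(200+u/2.5,120+v/2.5)
print('far rim',wray(d,f(297,215),.046),'L',wray(d,f(165,325),.046),'R',wray(d,f(430,325),.046),'floor disc far/near',wray(d,f(297,228),.005),wray(d,f(297,333),.005))
```

```text
far rim [ 0.46967814 -0.09486229  0.046     ] L [ 0.44552627 -0.06701183  0.046     ] R [ 0.44555346 -0.12301476  0.046     ] floor disc far/near [ 0.45507495 -0.0949585   0.005     ] [ 0.42576297 -0.0949995   0.005     ]
```

The cup centre is (0.4405, -0.095), 2 mm behind the TCP, and the grip is now free of vertical force. Lifting and carrying it to the nest.

Call:
{"op": "step_arm", "data": {
  "increments": [
    [0, 0, -0.3, 0, 0, 0, -0.5],
    [0, 0, -0.7, 0, 0, 0, -0.5],
    [0, 0, -1, 0, 0, 0, -0.5],
    [0, 0, -1, 0, 0, 0, -0.5],
    [0, 0, -1, 0, 0, 0, -0.5]
  ]
}}

```text
clock: 46.78
eef_pos: [0.4426, -0.0945, 0.075]
tool_rot: [3.141, -0.001, 0.0]
contact_force: [0.1, 0.0, -0.3]
grip_width: 0.0562
grip_force: 15.0
```

Call:
{"op": "step_arm", "data": {
  "increments": [
    [0.26, -0.92, 0, 0, 0, 0, -0.5],
    [0.26, -0.92, 0, 0, 0, 0, -0.5],
    [0.26, -0.92, 0, 0, 0, 0, -0.5],
    [0.26, -0.92, 0, 0, 0, 0, -0.5],
    [0.26, -0.92, 0, 0, 0, 0, -0.5]
  ]
}}

```text
clock: 47.4
eef_pos: [0.4688, -0.0018, 0.0744]
tool_rot: [3.142, -0.001, 0.0]
contact_force: [0.7, -0.2, -0.5]
grip_width: 0.0567
grip_force: 15.0
```

Call:
{"op": "step_arm", "data": {
  "increments": [
    [0.26, -0.92, 0, 0, 0, 0, -0.5],
    [0.26, -0.92, 0, 0, 0, 0, -0.5],
    [0.26, -0.92, 0, 0, 0, 0, -0.5],
    [0.26, -0.92, 0, 0, 0, 0, -0.5],
    [0.26, -0.92, 0, 0, 0, 0, -0.5]
  ]
}}

```text
clock: 48.02
eef_pos: [0.4948, 0.0903, 0.0743]
tool_rot: [-3.141, -0.001, -0.0]
contact_force: [-0.1, 0.5, -0.1]
grip_width: 0.0562
grip_force: 15.0
```

Call:
{"op": "step_arm", "data": {
  "increments": [
    [0.26, -0.92, 0, 0, 0, 0, -0.5],
    [0.26, -0.92, 0, 0, 0, 0, -0.5],
    [0.26, -0.92, 0, 0, 0, 0, -0.5],
    [0.26, -0.92, 0, 0, 0, 0, -0.5],
    [0.26, -0.92, 0, 0, 0, 0, -0.5]
  ]
}}

```text
clock: 48.65
eef_pos: [0.5207, 0.1828, 0.0733]
tool_rot: [-3.142, 0.0, 0.0]
contact_force: [0.3, -1.2, 0.3]
grip_width: 0.0565
grip_force: 15.0
```

Call:
{"op": "step_arm", "data": {
  "increments": [
    [0.26, -0.92, 0, 0, 0, 0, -0.5],
    [0.26, -0.92, 0, 0, 0, 0, -0.5],
    [0.26, -0.85, 0, 0, 0, 0, -0.5],
    [0, 0, 0, 0, 0, 0, -0.5],
    [0, 0, 0, 0, 0, 0, -0.5]
  ]
}}

```text
clock: 49.28
eef_pos: [0.5357, 0.235, 0.0732]
tool_rot: [3.141, 0.001, 0.0]
contact_force: [-0.6, -0.2, -0.5]
grip_width: 0.0562
grip_force: 15.0
```

Call:
{"op": "step_arm", "data": {
  "increments": [
    [0.1, 0, 0.8, 0, 0, 0, -0.5],
    [0, 0, 0.8, 0, 0, 0, -0.5],
    [0, 0, 0.4, 0, 0, 0, -0.5],
    [0, 0, 0, 0, 0, 0, -0.5]
  ]
}}

```text
clock: 49.78
eef_pos: [0.5371, 0.2349, 0.0321]
tool_rot: [3.141, 0.002, -0.0]
contact_force: [-0.6, -0.8, -1.0]
grip_width: 0.0563
grip_force: 15.0
```

Call:
{"op": "step_arm", "data": {
  "increments": [
    [0, 0, 0.2, 0, 0, 0, -0.5],
    [0, 0, 0.15, 0, 0, 0, -0.5],
    [0, 0, 0, 0, 0, 0, -0.5]
  ]
}}

```text
clock: 50.15
eef_pos: [0.538, 0.2354, 0.0264]
tool_rot: [-3.142, 0.0, 0.0]
contact_force: [-0.2, -0.1, -0.2]
grip_width: 0.0563
grip_force: 15.0
```

Call:
{"op": "step_arm", "data": {
  "increments": [
    [0, 0, 0.15, 0, 0, 0, -0.5],
    [0, 0, 0, 0, 0, 0, -0.5]
  ]
}}

```text
clock: 50.4
eef_pos: [0.5379, 0.2353, 0.0233]
tool_rot: [-3.142, 0.0, 0.0]
contact_force: [0.1, -0.7, -0.4]
grip_width: 0.0562
grip_force: 15.0
```

Call:
{"op": "step_arm", "data": {
  "increments": [
    [0, 0, 0.12, 0, 0, 0, -0.5],
    [0, 0, 0, 0, 0, 0, -0.5]
  ]
}}

```text
clock: 50.65
eef_pos: [0.5379, 0.2353, 0.0208]
tool_rot: [3.142, 0.0, 0.0]
contact_force: [0.5, -0.2, -1.4]
grip_width: 0.0562
grip_force: 15.0
```

Call:
{"op": "step_arm", "data": {
  "increments": [
    [0, 0, 0.1, 0, 0, 0, -0.5],
    [0, 0, 0, 0, 0, 0, -0.5]
  ]
}}

```text
clock: 50.9
eef_pos: [0.5379, 0.2353, 0.0188]
tool_rot: [-3.142, 0.0, 0.0]
contact_force: [-0.4, -0.2, -0.4]
grip_width: 0.0563
grip_force: 15.0
```

Call:
{"op": "step_arm", "data": {
  "increments": [
    [0, 0, 0.08, 0, 0, 0, -0.5],
    [0, 0, 0, 0, 0, 0, -0.5]
  ]
}}

```text
clock: 51.15
eef_pos: [0.5379, 0.2354, 0.0173]
tool_rot: [-3.142, 0.0, 0.0]
contact_force: [-0.2, 1.0, -0.0]
grip_width: 0.0564
grip_force: 15.0
```

Call:
{"op": "step_arm", "data": {
  "increments": [
    [0, 0, 0.08, 0, 0, 0, -0.5],
    [0, 0, 0, 0, 0, 0, -0.5]
  ]
}}

```text
clock: 51.4
eef_pos: [0.5379, 0.2355, 0.0157]
tool_rot: [-3.141, 0.0, -0.0]
contact_force: [-0.6, 1.5, -0.7]
grip_width: 0.0565
grip_force: 15.0
```

Call:
{"op": "step_arm", "data": {
  "increments": [
    [0, 0, 0.06, 0, 0, 0, -0.5],
    [0, 0, 0, 0, 0, 0, -0.5]
  ]
}}

```text
clock: 51.65
eef_pos: [0.5379, 0.2357, 0.0146]
tool_rot: [-3.141, 0.0, -0.0]
contact_force: [-2.5, 2.4, 1.6]
grip_width: 0.0563
grip_force: 15.0
```

Call:
{"op": "step_arm", "data": {
  "increments": [
    [0, 0, 0.06, 0, 0, 0, -0.5],
    [0, 0, 0, 0, 0, 0, -0.5]
  ]
}}

```text
clock: 51.9
eef_pos: [0.5377, 0.2359, 0.0136]
tool_rot: [-3.141, 0.0, -0.0]
contact_force: [-3.5, 3.7, 4.3]
grip_width: 0.0566
grip_force: 15.0
```

The taper is pushing the cup towards -x and +y. I'll follow it by about 1 mm and continue down.

Call:
{"op": "step_arm", "data": {
  "increments": [
    [-0.06, -0.07, 0, 0, 0, 0, -0.5],
    [0, 0, 0.05, 0, 0, 0, -0.5],
    [0, 0, 0, 0, 0, 0, -0.5]
  ]
}}

```text
clock: 52.28
eef_pos: [0.5375, 0.2361, 0.0132]
tool_rot: [3.141, -0.001, 0.0]
contact_force: [-1.8, -2.1, 9.2]
grip_width: 0.0561
grip_force: 15.0
```

Call:
{"op": "step_arm", "data": {
  "increments": [
    [0, 0, 0.05, 0, 0, 0, -0.5],
    [0, 0, 0, 0, 0, 0, -0.5]
  ]
}}

```text
clock: 52.52
eef_pos: [0.5376, 0.2361, 0.0128]
tool_rot: [3.141, -0.001, 0.0]
contact_force: [-1.4, -3.6, 15.1]
grip_width: 0.0564
grip_force: 15.0
```

z has stalled at 0.0128 (0.013 expected) under 15 N, so the cup is home. Releasing and rising.

Call:
{"op": "step_arm", "data": {
  "increments": [
    [0, 0, -0.05, 0, 0, 0, -0.5],
    [0, 0, 0, 0, 0, 0, 0.6],
    [0, 0, 0, 0, 0, 0, 0.6],
    [0, 0, 0, 0, 0, 0, 0.6]
  ]
}}

```text
clock: 53.02
eef_pos: [0.5366, 0.2367, 0.012]
tool_rot: [3.142, 0.001, 0.0]
contact_force: [-0.6, 0.3, 0.7]
grip_width: 0.0703
grip_force: 0.0
```

Call:
{"op": "step_arm", "data": {
  "increments": [
    [0, 0, -0.4, 0, 0, 0, 0.6],
    [0, 0, -1, 0, 0, 0, 0.6],
    [0, 0, -1, 0, 0, 0, 0.6],
    [0, 0, -1, 0, 0, 0, 0.6],
    [0, 0, 0, 0, 0, 0, 0.6]
  ]
}}

```text
clock: 53.65
eef_pos: [0.5384, 0.2373, 0.0822]
tool_rot: [-3.14, -0.004, 0.0]
contact_force: [-0.0, -0.5, -0.5]
grip_width: 0.0703
grip_force: 0.0
```

Run:
```python
from h import *
d=wrist();g=cv2.cvtColor(d['pixels'],cv2.COLOR_RGB2GRAY)
s=read_state();print(s['eef_pos'],s['clock'])
# expected rim in wrist: sample bright/edge circle by Hough near tool axis
x0,y0=240,150;c=cv2.HoughCircles(cv2.GaussianBlur(g[y0:300,x0:400],(3,3),0),cv2.HOUGH_GRADIENT,1,15,param1=80,param2=18,minRadius=12,maxRadius=60)
for k in c[0][:5]:
    u=(k[0]+x0,k[1]+y0);print('circle',np.round(u,1),'r',k[2],'@z.066',wray(d,u,.066)[:2].round(4),'@.035',wray(d,u,.03)[:2].round(4),'dia@.066',np.linalg.norm(wray(d,(u[0]-k[2],u[1]),.066)-wray(d,(u[0]+k[2],u[1]),.066)).round(4))
```

```text
[0.53746747 0.23700386 0.08110595] 53.7
circle [320.5 219.5] r 39.4 @z.066 [0.5387 0.2357] @.035 [0.5274 0.2354] dia@.066 0.0563
circle [324.5 237.5] r 45.0 @z.066 [0.5251 0.2328] @.035 [0.5114 0.232 ] dia@.066 0.0656
circle [305.5 227.5] r 54.9 @z.066 [0.5327 0.2464] @.035 [0.5203 0.248 ] dia@.066 0.0796
circle [334.5 212.5] r 33.0 @z.066 [0.5439 0.2258] @.035 [0.5335 0.2239] dia@.066 0.0469
circle [305.5 206.5] r 31.5 @z.066 [0.5483 0.2463] @.035 [0.5386 0.2478] dia@.066 0.0445
```

The rim is centred at (0.5387, 0.2357), about 3 mm from the nest axis, and its diameter fits the nested height. To be sure it is seated straight, I'll press lightly on the rim with the fingertips half open.

Call:
{"op": "step_arm", "data": {
  "increments": [
    [0, 0, 0.8, 0, 0, 0, 0.14],
    [0, 0, 0.8, 0, 0, 0, 0.14],
    [0, 0, 0, 0, 0, 0, 0.14]
  ]
}}

```text
clock: 54.08
eef_pos: [0.5345, 0.236, 0.0455]
tool_rot: [3.14, 0.005, 0.0]
contact_force: [0.6, -0.3, 0.0]
grip_width: 0.0506
grip_force: 0.0
```

Call:
{"op": "step_arm", "data": {
  "increments": [
    [0, 0, 0.15, 0, 0, 0, 0.14],
    [0, 0, 0.15, 0, 0, 0, 0.14],
    [0, 0, 0, 0, 0, 0, 0.14]
  ]
}}

```text
clock: 54.45
eef_pos: [0.5369, 0.2368, 0.0424]
tool_rot: [-3.141, -0.0, 0.0]
contact_force: [0.1, 0.8, 0.6]
grip_width: 0.05
grip_force: 0.0
```

Call:
{"op": "step_arm", "data": {
  "increments": [
    [0, 0, 0.15, 0, 0, 0, 0.14],
    [0, 0, 0, 0, 0, 0, 0.14]
  ]
}}

```text
clock: 54.7
eef_pos: [0.5368, 0.2368, 0.0393]
tool_rot: [-3.142, 0.0, 0.0]
contact_force: [0.7, 0.3, -0.9]
grip_width: 0.0503
grip_force: 0.0
```

Call:
{"op": "step_arm", "data": {
  "increments": [
    [0, 0, 0.12, 0, 0, 0, 0.14],
    [0, 0, 0, 0, 0, 0, 0.14]
  ]
}}

```text
clock: 54.95
eef_pos: [0.5367, 0.2367, 0.0369]
tool_rot: [-3.142, 0.0, 0.0]
contact_force: [0.3, 1.5, 0.1]
grip_width: 0.05
grip_force: 0.0
```

Call:
{"op": "step_arm", "data": {
  "increments": [
    [0, 0, 0.1, 0, 0, 0, 0.14],
    [0, 0, 0, 0, 0, 0, 0.14]
  ]
}}

```text
clock: 55.2
eef_pos: [0.5367, 0.2367, 0.0348]
tool_rot: [-3.142, 0.0, 0.0]
contact_force: [0.7, 0.7, -0.6]
grip_width: 0.05
grip_force: 0.0
```

Call:
{"op": "step_arm", "data": {
  "increments": [
    [0, 0, 0.06, 0, 0, 0, 0.14],
    [0, 0, 0, 0, 0, 0, 0.14]
  ]
}}

```text
clock: 55.45
eef_pos: [0.537, 0.2368, 0.0343]
tool_rot: [-3.141, -0.0, 0.0]
contact_force: [-0.5, -0.4, 4.9]
grip_width: 0.05
grip_force: 2.3
```

Call:
{"op": "step_arm", "data": {
  "increments": [
    [0, 0, 0.06, 0, 0, 0, 0.14],
    [0, 0, 0, 0, 0, 0, 0.14]
  ]
}}

```text
clock: 55.7
eef_pos: [0.5371, 0.2369, 0.034]
tool_rot: [-3.141, -0.001, 0.0]
contact_force: [-4.1, -0.8, 11.8]
grip_width: 0.0497
grip_force: 6.4
```

Call:
{"op": "step_arm", "data": {
  "increments": [
    [0, 0, -0.5, 0, 0, 0, 0.14],
    [0, 0, -1, 0, 0, 0, 0.14],
    [0, 0, -1, 0, 0, 0, 0.14],
    [0, 0, -1, 0, 0, 0, 0.14],
    [-0.5, 1, -1, 0, 0, 0, 0.14]
  ]
}}

```text
clock: 56.32
eef_pos: [0.5277, 0.2175, 0.1236]
tool_rot: [-3.141, -0.002, 0.001]
contact_force: [-0.4, 0.0, -0.4]
grip_width: 0.0498
grip_force: 0.0
```

Call:
{"op": "step_arm", "data": {
  "increments": [
    [-0.5, 1, 0, 0, 0, 0, 0.14],
    [-0.5, 1, 0, 0, 0, 0, 0.14],
    [-0.5, 1, 0, 0, 0, 0, 0.14],
    [0, 0, 0, 0, 0, 0, 0.14],
    [0, 0, 0, 0, 0, 0, 0.14]
  ]
}}

```text
clock: 56.95
eef_pos: [0.4971, 0.1567, 0.1224]
tool_rot: [-3.141, -0.0, -0.001]
contact_force: [-0.3, 0.5, -0.1]
grip_width: 0.0497
grip_force: 0.0
```

Run:
```python
from h import *
d=wrist();g=cv2.GaussianBlur(cv2.cvtColor(d['pixels'],cv2.COLOR_RGB2GRAY),(3,3),0)
for z,(R,lab) in((.066,(.028,'rim')),(.0245,(.0145,'floor'))):
  # expected pixel radius
  best=[]
  c=cv2.HoughCircles(g[120:270,160:330],cv2.HOUGH_GRADIENT,1,4,param1=60,param2=12,minRadius=10,maxRadius=50)
  for k in c[0]:
    u=(k[0]+160,k[1]+120);q=wray(d,u,z);r=np.linalg.norm(wray(d,(u[0]-k[2],u[1]),z)-wray(d,(u[0]+k[2],u[1]),z))/2
    if abs(r-R)<.0025 and np.linalg.norm(q[:2]-[.537,.236])<.012:best.append((q[:2].round(4).tolist(),round(r,4)))
  print(lab,best[:4])
```

```text
rim [([0.5364, 0.2332], np.float64(0.0281)), ([0.5371, 0.2296], np.float64(0.0258)), ([0.5362, 0.2262], np.float64(0.0296)), ([0.533, 0.2334], np.float64(0.0261))]
floor [([0.5354, 0.2355], np.float64(0.0157)), ([0.543, 0.2312], np.float64(0.0161)), ([0.546, 0.2341], np.float64(0.0159)), ([0.5362, 0.2285], np.float64(0.0125))]
```

```bash
python3 -c "
from workcell import *
print(finish_job())"
```

```text
the job is handed in; nothing more can be done
None
```

I handed the job in at about 57 s of the 115 s allowed. The three handpieces lie in their matching seats and the tapered cup is nested, its rim and floor centres within about 3 mm of the nest axis. I never touched the bare handle or the straight cup. The hand-in returned no verdict.

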